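# Turn the bottle row round into the dispensing rack

### The arm

A 6-joint arm with a two-finger parallel gripper is mounted at the origin on a cart in front of the work surface, level with it; the furniture and walls round the work are solid. World frame = base frame: x ahead of the robot, y to its left, z up, the work surface at z = 0. Lengths are in m, angles in rad, forces in N, time in s.
With the tool pointing down it reaches from about 0.425 to 0.95 m from the base axis. Payload 3.5 kg.
Tool frame: the origin (TCP) lies midway between the tips of the shut fingers; the grasp point (between the pads) lies grasp_offset behind it (grasp_offset is the distance from the TCP to the grasp point, in m); z points along the fingers, y is the direction in which the jaws open and shut (so a half turn about z gives the same grasp; the last joint's range is limited). The gripper opens to 85 mm and grips with 20 to 120 N. Pads are 22 mm wide; open, the fingers measure 114 mm over their backs; the gripper's body (76 mm by 85 mm) begins 54 mm behind the grasp point. The pads swing forward as they close: fully open they stand 13 mm farther back than shut.
Start: joints at [-1.335, 0.286, 1.577, -0, 1.279, -0.15], TCP at [0.254, -0.625, 0.206] pointing down, gripper open.
Joint ranges: [-2.77, 2.77], [-0.9, 2.22], [0.21, 2.48], [-1.53, 4.67], [0.24, 2.81], [-2.84, 2.84]. Speed limits (rad/s): [2.79, 2.79, 3.14, 3.14, 3.14, 3.14].

### API

Orientations are given as a unit quaternion [x, y, z, w].
In Python, from plant import * gives the robot as it stands.
- The arm moves only by the tool jog_arm, never from a script. Its argument "targets" is text: rows parted by semicolons, each of 7 numbers parted by spaces: the shift along the world's x, y, z in mm, then the turn, a rotation vector about the world's x, y, z in degrees, then the gripper's target within -1 to 1 (fully open at 1, half-way at 0, shut at -1). A call has 1 to 10 rows; each row shifts and turns the pose as measured when the row begins; what a row does not reach is not made up. A row lasts 1/12 s, in which the tool goes at most 41.7 mm and 7.16 degrees, less where a joint would pass 70% of its speed; a pose out of reach is approached as far as the arm can. A call with a gripper value outside its range is refused whole. The fingers move at their own pace and stop on an object; "force" is the grip in N (left out, the last holds). Time passes only in rows, so rows that do not move let the fingers close. It gives the time, the measured TCP pose, the force and the opening at its end, in the units of the state.
- get_state(): the state, without advancing time (a new reading comes with each control period).
- read_camera(name): name is "side" or "top"; returns a dict with "pixels" (420x560x3 uint8, blue, green, red), "mtx" (3x3 intrinsics, pixels), "dist_coeffs" ([k1, k2, p1, p2, k3] as OpenCV has them; the pictures are not rectified), "world_from_camera" (4x4, takes a point from camera to world coordinates). Camera axes: x right, y up, looking along -z (the intrinsics and any distortion apply to the point x, -y, -z); pixel columns grow to the right and rows downward; lengths in m; the calibration is good to about 2 mm. A picture is of the moment at which its call begins. There is no depth.
- sign_off(): hands the job in, once; it reports no verdict.
Trained networks look in a picture, given as the dict that the camera call returned (one of the last four; its "shot" number tells which), for a name from the list of things; names that differ only in an ending like _2 or _b are one class to them, and where a whole thing is asked for, a point or a joint stands for the part that bears it (a point fixed in the world has none). Each returns a list of dicts, best first, with "p" (0 to 1); they miss things now and then, are a little off and sometimes report something else, mostly with a low value. They report only what shows in the picture. A call takes as long as a camera call. They do not tell look-alikes from the thing itself.
- spot_in(target, picture): "uv" ([column, row] in pixels, amid what is visible of it).
- silhouettes(target, picture): "mask" (420x560 bool, what is visible of it) and "uv" ([column, row] in pixels, amid what is visible of it).
- mark_of(target, picture): "uv" ([column, row] in pixels: a listed point, or the origin of a listed thing).
The state is a dict: "time": time; "qpos": joint angles; "dq": joint speeds; "joint_efforts": joint torques, N m; "eef_pos": TCP position; "tcp_rot": TCP orientation; "contact_force": force on the tool from outside, world axes, zero at the start; "wrist_torque": the same for the moment, N m; "opening": opening from 0.0 (shut) to 1.0 (fully open).
Only numpy, scipy, OpenCV 4.12 (cv2) and the standard library are available. Lean on these libraries where they do the work, as an engineer would, in place of code of your own. Each camera call takes 0.05 s, during which the arm holds its last target.

### The job

Move the four bottles from the wooden storage rack into the grey dispensing rack in reverse order, so that the oldest is used first: the bottle nearest the red end of the wooden rack goes into the cell farthest from the red end of the grey rack, and so on, until the one farthest from the red end stands next to the grey rack's red end. Keep the bottles upright, and leave each standing on the floor of its own cell.

Things in the scene. Friction and masses are not known exactly. Their poses are not given: they have to be found in the camera images.
- wood_rack: Wooden storage rack, a bottle in each cell at the start. Fixed; origin: centre of underside, z up. Four cells along y, centred at x = 0, y = +109.5, +36.5, -36.5, -109.5 mm: 70 x 70 mm inside, floor 8 mm up, 3 mm walls up to 20 mm. The +y end block is red, the -y one wood, 30 mm high. 76 (x) x 323 mm (y). On its -x side (robot's) a ledge 22 mm wide, 12 mm high, with four colour tags.
- grey_rack: Grey dispensing rack with metal walls, empty at the start. Fixed; origin: centre of underside, z up. Four cells along y, centred at x = 0, y = +109.5, +36.5, -36.5, -109.5 mm: 70 x 70 mm inside, floor 8 mm up, 3 mm walls up to 20 mm. The +y end block is red, the -y one grey, 30 mm high. 76 (x) x 323 mm (y). No ledge.
- bottle_drops: Loose white dropper bottle with a RED pointed nozzle: round body 42 mm in diameter up to about 85 mm, 135 mm high in all, 80 g. Origin: centre of its underside; z up along its axis. Can be gripped round the body from above; across the row there is free room for the fingers, along the row neighbours stand 73 mm apart, centre to centre.
- bottle_nozzle: Loose white bottle with a YELLOW pointed nozzle: round body 40 mm in diameter up to about 70 mm, 120 mm high in all, 80 g. Origin: centre of its underside; z up along its axis. Can be gripped round the body from above; across the row there is free room for the fingers, along the row neighbours stand 73 mm apart, centre to centre.
- bottle_pigment: Loose white bottle with a BLACK round cap (30 mm in diameter, the top 18 mm): round body 58 mm in diameter up to about 105 mm, 140 mm high in all, 250 g. Origin: centre of its underside; z up along its axis. Can be gripped round the body from above; across the row there is free room for the fingers, along the row neighbours stand 73 mm apart, centre to centre.
- bottle_white_r: Loose white bottle with a WHITE round cap (28 mm in diameter, the top 18 mm): round body 55 mm in diameter up to about 95 mm, 130 mm high in all, 200 g. Origin: centre of its underside; z up along its axis. Can be gripped round the body from above; across the row there is free room for the fingers, along the row neighbours stand 73 mm apart, centre to centre.
- tag_drops: Red plastic tag, 16 x 34 x 6 mm, fixed on the ledge of the wooden rack in front of the cell where the red-topped bottle stands at the start, 48.5 mm from that cell's centre. It stays there and so shows where that bottle came from. Origin: centre of its underside.
- tag_nozzle: Yellow plastic tag, 16 x 34 x 6 mm, fixed on the ledge of the wooden rack in front of the cell where the yellow-topped bottle stands at the start, 48.5 mm from that cell's centre. It stays there and so shows where that bottle came from. Origin: centre of its underside.
- tag_pigment: Black plastic tag, 16 x 34 x 6 mm, fixed on the ledge of the wooden rack in front of the cell where the black-topped bottle stands at the start, 48.5 mm from that cell's centre. It stays there and so shows where that bottle came from. Origin: centre of its underside.
- tag_white_r: White plastic tag, 16 x 34 x 6 mm, fixed on the ledge of the wooden rack in front of the cell where the white-topped bottle stands at the start, 48.5 mm from that cell's centre. It stays there and so shows where that bottle came from. Origin: centre of its underside.
There are look-alikes about, which are no part of the job. What is shaped like the bottle_pigment but blue, green or turquoise is not meant.

How it is judged:
At the end, for the whole second after the job is handed in: Each bottle stands released and at rest in the grey rack's cell that mirrors its starting cell (first from the red end becomes last, second becomes third, and so on): within 18 mm of the cell's centre both along and across the rack, on the cell's floor within 5 mm, tilted less than 0.08 rad (((y of tag_drops in the frame of wood_rack between 0.0895 and 0.1295 m and y of bottle_drops in the frame of grey_rack between -0.1275 and -0.0915 m) or (y of tag_drops in the frame of wood_rack between 0.0165 and 0.0565 m and y of bottle_drops in the frame of grey_rack between -0.0545 and -0.0185 m) or (y of tag_drops in the frame of wood_rack between -0.0565 and -0.0165 m and y of bottle_drops in the frame of grey_rack between 0.0185 and 0.0545 m) or (y of tag_drops in the frame of wood_rack between -0.1295 and -0.0895 m and y of bottle_drops in the frame of grey_rack between 0.0915 and 0.1275 m)) and x of bottle_drops in the frame of grey_rack between -0.018 and 0.018 m and z of bottle_drops in the frame of grey_rack between 0.003 and 0.013 m and angle between each of bottle_drops, bottle_nozzle, bottle_pigment, bottle_white_r's own z axis and vertical below 0.08 rad and linear speed of each of bottle_drops, bottle_nozzle, bottle_pigment, bottle_white_r below 0.02 m/s and ((y of tag_nozzle in the frame of wood_rack between 0.0895 and 0.1295 m and y of bottle_nozzle in the frame of grey_rack between -0.1275 and -0.0915 m) or (y of tag_nozzle in the frame of wood_rack between 0.0165 and 0.0565 m and y of bottle_nozzle in the frame of grey_rack between -0.0545 and -0.0185 m) or (y of tag_nozzle in the frame of wood_rack between -0.0565 and -0.0165 m and y of bottle_nozzle in the frame of grey_rack between 0.0185 and 0.0545 m) or (y of tag_nozzle in the frame of wood_rack between -0.1295 and -0.0895 m and y of bottle_nozzle in the frame of grey_rack between 0.0915 and 0.1275 m)) and x of bottle_nozzle in the frame of grey_rack between -0.018 and 0.018 m and z of bottle_nozzle in the frame of grey_rack between 0.003 and 0.013 m and ((y of tag_pigment in the frame of wood_rack between 0.0895 and 0.1295 m and y of bottle_pigment in the frame of grey_rack between -0.1275 and -0.0915 m) or (y of tag_pigment in the frame of wood_rack between 0.0165 and 0.0565 m and y of bottle_pigment in the frame of grey_rack between -0.0545 and -0.0185 m) or (y of tag_pigment in the frame of wood_rack between -0.0565 and -0.0165 m and y of bottle_pigment in the frame of grey_rack between 0.0185 and 0.0545 m) or (y of tag_pigment in the frame of wood_rack between -0.1295 and -0.0895 m and y of bottle_pigment in the frame of grey_rack between 0.0915 and 0.1275 m)) and x of bottle_pigment in the frame of grey_rack between -0.018 and 0.018 m and z of bottle_pigment in the frame of grey_rack between 0.003 and 0.013 m and ((y of tag_white_r in the frame of wood_rack between 0.0895 and 0.1295 m and y of bottle_white_r in the frame of grey_rack between -0.1275 and -0.0915 m) or (y of tag_white_r in the frame of wood_rack between 0.0165 and 0.0565 m and y of bottle_white_r in the frame of grey_rack between -0.0545 and -0.0185 m) or (y of tag_white_r in the frame of wood_rack between -0.0565 and -0.0165 m and y of bottle_white_r in the frame of grey_rack between 0.0185 and 0.0545 m) or (y of tag_white_r in the frame of wood_rack between -0.1295 and -0.0895 m and y of bottle_white_r in the frame of grey_rack between 0.0915 and 0.1275 m)) and x of bottle_white_r in the frame of grey_rack between -0.018 and 0.018 m and z of bottle_white_r in the frame of grey_rack between 0.003 and 0.013 m); the robot touches nothing.
It fails at once if the red-topped bottle is tipped by more than 0.6 rad (angle between bottle_drops's own z axis and vertical above 0.6 rad).
It fails at once if the yellow-topped bottle is tipped by more than 0.6 rad (angle between bottle_nozzle's own z axis and vertical above 0.6 rad).
It fails at once if the black-topped bottle is tipped by more than 0.6 rad (angle between bottle_pigment's own z axis and vertical above 0.6 rad).
It fails at once if the white-topped bottle is tipped by more than 0.6 rad (angle between bottle_white_r's own z axis and vertical above 0.6 rad).
It also fails if it takes over 106 s, if anything falls off the work surface, if the arm or the gripper's body presses on something with over 40 N, if the wrist force passes 120 N, or if a joint passes its speed limit or range.

## Working session

There is one attempt and no reset: what is moved stays moved. The work goes in short steps, Python scripts to look and compute and a tool call to move; the robot and the scene stay as the last step left them, time stands still between calls to the robot, and variables do not carry over. Pictures are saved under pics/ and viewed, and the job is handed in when it is done.

Besides the shell and the picture viewer there is one more tool, called after "Call:" in YAML: its name, and indented under it one key for each argument. jog_arm: Moves the arm, as the interface text tells. Its arguments: {"type":"object","properties":{"targets":{"type":"string"},"force":{"type":"number"}},"required":["targets"]}

```bash
mkdir -p pics; ls
python3 - <<'E'
from plant import *
import cv2,numpy as np
s=get_state();print({k:np.round(v,3).tolist() if not isinstance(v,dict) else v for k,v in s.items()})
import plant
print([n for n in dir(plant) if not n.startswith('__')])
try: print(grasp_offset)
except Exception as e: print(e)
for n in("top","side"):
    p=read_camera(n);cv2.imwrite(f"pics/{n}0.png",p["pixels"]);print(n,p["mtx"],p["dist_coeffs"],p["world_from_camera"])
E
```

```text
pics
{'time': 0.0, 'qpos': [-1.335, 0.287, 1.578, 0.0, 1.279, -0.15], 'dq': [-0.0, -0.0, -0.002, -0.0, 0.0, 0.002], 'joint_efforts': [-0.0, -40.599, -29.263, -0.0, 0.006, -0.0], 'eef_pos': [0.254, -0.625, 0.205], 'tcp_rot': [0.981, 0.192, -0.0, -0.001], 'contact_force': [-0.415, 1.342, 0.501], 'wrist_torque': [-0.012, -0.005, -0.032], 'opening': 1.0}
['Unreachable', 'get_state', 'grasp_offset', 'mark_of', 'read_camera', 'sign_off', 'silhouettes', 'spot_in']
0.0187
top [[487.64889885   0.         282.4137208 ]
 [  0.         487.64889885 210.02626992]
 [  0.           0.           1.        ]] [-0.00217055  0.          0.          0.          0.        ] [[ 0.02561133  0.98498982 -0.17070184  0.33539627]
 [-0.9995598   0.02779033  0.0103873   0.00421415]
 [ 0.01497524  0.17036066  0.98526798  1.28864761]
 [ 0.          0.          0.          1.        ]]
side [[467.26811376   0.         278.17729743]
 [  0.         467.26811376 213.35636604]
 [  0.           0.           1.        ]] [-0.13825866  0.          0.          0.          0.        ] [[-0.84284475  0.20444779 -0.49780903 -0.20541549]
 [-0.53749379 -0.36570784  0.7598409   1.15560288]
 [-0.02670487  0.90799718  0.41812435  0.70500936]
 [ 0.          0.          0.          1.        ]]
```

View pics/top0.png

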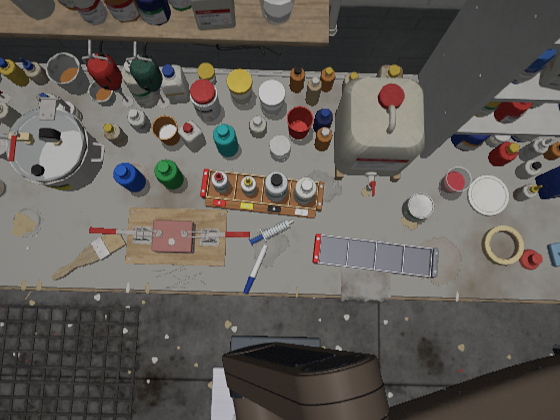

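View pics/side0.png

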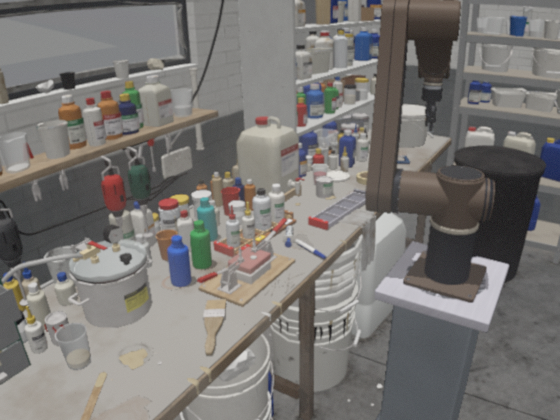

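```bash
cat > h.py <<'E'
from plant import *
import cv2,numpy as np
def ray(p,uv):
    u=cv2.undistortPoints(np.array([[uv]],float),p["mtx"],np.array(p["dist_coeffs"]))[0,0]
    T=np.array(p["world_from_camera"]); d=T[:3,:3]@np.array([u[0],-u[1],-1.]); return T[:3,3],d
def atz(p,uv,z):
    o,d=ray(p,uv); return (o+d*(z-o[2])/d[2])[:2]
def proj(p,X):
    T=np.linalg.inv(np.array(p["world_from_camera"]));X=np.atleast_2d(X)
    c=X@T[:3,:3].T+T[:3,3]; c=c*[1,-1,-1]
    return cv2.projectPoints(c,np.zeros(3),np.zeros(3),p["mtx"],np.array(p["dist_coeffs"]))[0][:,0]
E
python3 - <<'E'
from h import *
N=["bottle_drops","bottle_nozzle","bottle_pigment","bottle_white_r"]
for cam in("top","side"):
    p=read_camera(cam)
    for n in ["wood_rack","grey_rack"]+N+["tag_drops","tag_nozzle","tag_pigment","tag_white_r"]:
        z=0 if "rack" in n else .012 if "tag" in n else .008
        print(cam,n,[(np.round(r["uv"],1).tolist(),round(r["p"],2),np.round(atz(p,r["uv"],z)*1000,1).tolist()) for r in mark_of(n,p)[:4]])
    if cam=="top":
        for n in["wood_rack","grey_rack"]:
            m=silhouettes(n,p)[0]["mask"]; 
            c=cv2.findContours(m.astype(np.uint8),0,2)[0];c=max(c,key=cv2.contourArea)
            b=cv2.boxPoints(cv2.minAreaRect(c));print(n,b.tolist(),[np.round(atz(p,x,.02)*1000).tolist() for x in b])
    im=p["pixels"]
    if cam=="top":
        cv2.imwrite("pics/a.png",cv2.resize(im[160:285,195:445],None,fx=3.2,fy=3.2,interpolation=2))
    else: cv2.imwrite("pics/b.png",cv2.resize(im[170:270,200:400],None,fx=4,fy=4,interpolation=2))
E
```

```text
top wood_rack [([261.3, 193.4], 0.85, [602.5, 48.7])]
top grey_rack [([372.7, 258.7], 0.7, [434.8, -251.4])]
top bottle_drops [([221.0, 183.6], 0.81, [624.6, 157.4]), ([247.0, 189.2], 0.52, [611.3, 87.1]), ([276.0, 210.5], 0.26, [555.5, 7.8])]
top bottle_nozzle [([247.5, 189.1], 0.7, [611.6, 85.8]), ([260.7, 189.5], 0.47, [611.5, 50.4])]
top bottle_pigment [([137.1, 184.0], 0.86, [617.0, 381.6]), ([175.0, 178.9], 0.83, [634.0, 281.4]), ([277.3, 190.9], 0.74, [609.0, 5.8]), ([225.8, 145.6], 0.6, [730.9, 149.4])]
top bottle_white_r [([306.7, 194.0], 0.58, [602.7, -73.3])]
top tag_drops [([218.5, 201.6], 0.44, [574.5, 161.3])]
top tag_nozzle [([245.9, 204.4], 0.54, [569.0, 88.2])]
top tag_pigment [([275.7, 211.0], 0.37, [553.5, 8.5])]
top tag_white_r []Traceback (most recent call last):
  File "<stdin>", line 10, in <module>
IndexError: list index out of range
```

Run:
```python
from h import *
p=read_camera("top");im=p["pixels"]
cv2.imwrite("pics/a.png",cv2.resize(im[160:285,195:445],None,fx=3.2,fy=3.2,interpolation=2))
cv2.imwrite("pics/top1.png",im)
for n in["wood_rack","grey_rack"]:
    r=silhouettes(n,p)
    print(n,len(r))
    for q in r[:1]:
            c=cv2.findContours(q["mask"].astype(np.uint8),0,2)[0];c=max(c,key=cv2.contourArea)
            b=cv2.boxPoints(cv2.minAreaRect(c));print(n,b.tolist(),[np.round(atz(p,x,.02)*1000).tolist() for x in b])
p=read_camera("side");im=p["pixels"]
cv2.imwrite("pics/b.png",cv2.resize(im[170:270,200:400],None,fx=4,fy=4,interpolation=2))
for n in["wood_rack","grey_rack"]+["bottle_drops","bottle_nozzle","bottle_pigment","bottle_white_r"]:
    z=0 if "rack" in n else .008
    print(n,[(np.round(r["uv"],1).tolist(),round(r["p"],2),np.round(atz(p,r["uv"],z)*1000,1).tolist()) for r in mark_of(n,p)[:4]])
```

```text
wood_rack 1
wood_rack [[198.85400390625, 205.5985565185547], [203.202880859375, 167.9080352783203], [324.8525390625, 181.9445343017578], [320.503662109375, 219.6350555419922]] [[561.0, 212.0], [663.0, 206.0], [634.0, -121.0], [532.0, -110.0]]
grey_rack 0
wood_rack [([257.3, 230.6], 0.79, [620.9, 25.1])]
grey_rack [([339.9, 209.0], 0.66, [456.8, -268.2]), ([254.8, 229.0], 0.6, [635.1, 19.4])]
bottle_drops [([231.3, 243.2], 0.79, [632.8, 151.2])]
bottle_nozzle [([246.6, 233.5], 0.9, [630.1, 72.7])]
bottle_pigment [([179.9, 281.5], 0.67, [619.9, 400.1]), ([262.9, 226.0], 0.61, [614.7, 0.2]), ([203.4, 263.9], 0.59, [625.7, 294.0]), ([210.0, 232.6], 0.56, [740.0, 127.9])]
bottle_white_r [([276.6, 220.2], 0.66, [598.8, -60.7])]
```

View pics/a.png

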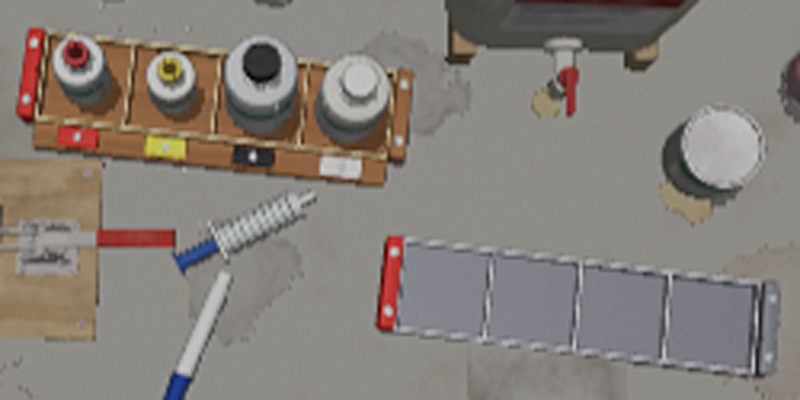

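View pics/b.png

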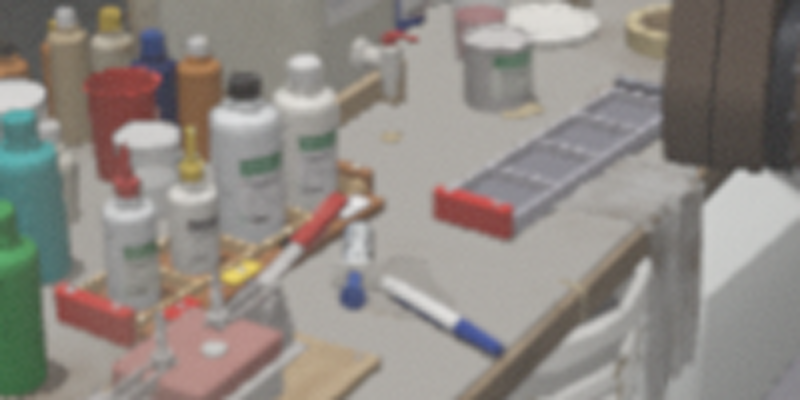

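```bash
cat > fit.py <<'E'
from h import *
from scipy.optimize import least_squares
p=read_camera("top")
f=lambda P:[((x+.5)/3.2-.5+195,(y+.5)/3.2-.5+160) for x,y in P]
def fit(obj,px,x0):
    obj=np.array(obj);px=np.array(f(px))
    def W(q,o):
        c,s=np.cos(q[2]),np.sin(q[2]);o=np.array(o);return np.c_[q[0]+c*o[:,0]-s*o[:,1],q[1]+s*o[:,0]+c*o[:,1],o[:,2]]
    r=least_squares(lambda q:(proj(p,W(q,obj))-px).ravel(),x0,loss="soft_l1")
    print(np.round(r.x,4),np.degrees(r.x[2]),"res px",np.round(r.fun.reshape(-1,2),1).tolist())
    return r.x,W
def cells(q,W): 
    o=[[0,y,.008] for y in(.1095,.0365,-.0365,-.1095)];return W(q,o)
B=[[.038,.1615,.03],[.038,.1475,.03],[-.038,.1615,.03],[-.038,.1475,.03]]
D=sum([[[.038,y,.02],[-.038,y,.02]] for y in(.073,0,-.073)],[])
G,W=fit(B+[[.038,-.1475,.03],[.038,-.1615,.03],[-.038,-.1475,.03],[-.038,-.1615,.03]]+D,
 [(390,236),(403,237),(378,328),(393,331),(762,281),(778,283),(757,376),(774,377),(492,253),(486,341),(581,266),(575,352),(669,275),(663,361)],[.44,-.25,-.1])
O,_=fit(B+[[.038,-.1615,.03],[-.038,-.1615,.03]]+D[:1],[(32,29),(45,31),(18,117),(33,120),(412,70),(402,160),(135,43)],[.6,.04,-.1])
im=cv2.resize(p["pixels"][160:285,195:445],None,fx=3.2,fy=3.2,interpolation=2)
for q,n in((G,"grey"),(O,"wood")):
    c=cells(q,W);print(n,np.round(c*1000,1).tolist())
    for x in(.038,-.038,.035,-.035):
        pass
    L=[]
    for y in(.1475,.073,0,-.073,-.1475): L.append(([-.0365,y,.02],[.0365,y,.02]))
    for x in(-.0365,.0365): L.append(([x,.1475,.02],[x,-.1475,.02]))
    for y in(.1475,.1615,-.1475,-.1615): L.append(([-.038,y,.03],[.038,y,.03]))
    for y,in((.1095,),(.0365,),(-.0365,),(-.1095,)): L.append(([-.0565,y,.018],[-.0405,y,.018]))
    for l in L:
        a=((proj(p,W(q,l))-[195,160]+.5)*3.2-.5).round().astype(int);cv2.line(im,tuple(map(int,a[0])),tuple(map(int,a[1])),(0,255,0),1)
cv2.imwrite("pics/fit.png",im)
# bottle caps
for n,h in(("bottle_drops",.143),("bottle_nozzle",.128),("bottle_pigment",.148),("bottle_white_r",.138)):
    pass
i=W(O,[[0,y,h] for y,h in((.1095,.143),(.0365,.128),(-.0365,.148),(-.1095,.138))])
print("expected tops in crop",((proj(p,i)-[195,160]+.5)*3.2-.5).round(0).tolist())
E
python3 fit.py
```

```text
[ 0.4415 -0.2535 -0.0938] -5.377196306193337 res px [[-1.2, -0.1], [0.1, 0.2], [-0.6, 0.3], [0.1, -0.0], [0.7, 0.1], [1.0, 0.2], [0.3, -0.3], [0.4, 0.1], [0.2, -0.9], [-0.8, 0.6], [0.0, -1.6], [-0.6, 0.5], [0.2, -1.1], [-0.1, 1.1]]
[ 0.6082  0.0454 -0.0814] -4.664448408498911 res px [[-1.2, -0.2], [-0.1, -0.2], [-0.8, 0.3], [-0.2, -0.1], [1.1, 0.1], [1.6, 0.1], [0.0, -0.0]]
grey [[451.8, -144.5, 8.0], [444.9, -217.1, 8.0], [438.1, -289.8, 8.0], [431.2, -362.5, 8.0]]
wood [[617.1, 154.5, 8.0], [611.1, 81.8, 8.0], [605.2, 9.0, 8.0], [599.2, -63.7, 8.0]]
expected tops in crop [[68.0, 46.0], [166.0, 61.0], [261.0, 66.0], [357.0, 79.0]]
```

View pics/fit.png

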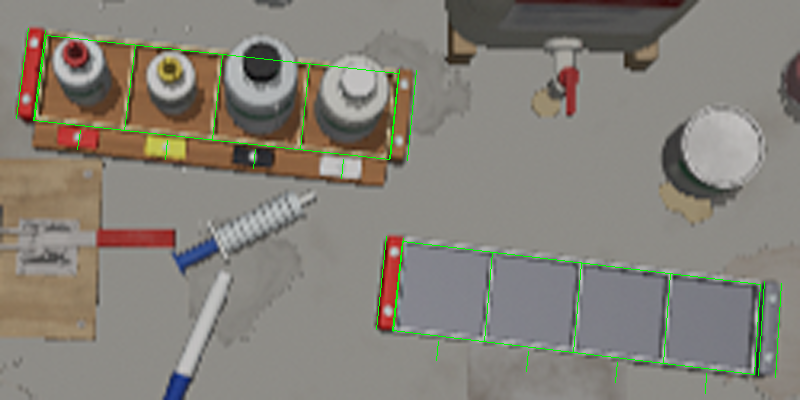

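Call:
jog_arm:
  targets: "10 15 6 0 0 1.5 1;17 28 6 0 0 3.5 1;17 28 6 0 0 3.5 1;17 28 6 0 0 3.5 1;17 28 6 0 0 3.5 1;17 28 6 0 0 3.5 1;17 28 6 0 0 3.5 1;17 28 6 0 0 3.5 1;17 28 6 0 0 3.5 1;17 28 6 0 0 3.5 1"
  force: 30

```text
time: 2.08
eef_pos: [0.4168, -0.3511, 0.2659]
tcp_rot: [0.883, 0.469, -0.001, -0.0]
contact_force: [0.1, 0.2, 0.1]
opening: 1.0
```

Call:
jog_arm:
  targets: "18 30 0 0 0 3 1;18 30 0 0 0 3 1;18 30 0 0 0 3 1;18 30 0 0 0 3 1;18 30 0 0 0 3 1;18 30 0 0 0 3 1;18 30 0 0 0 3 1;18 30 0 0 0 3 1;18 25 0 0 0 3 1;15 16 0 0 0 2 1"

```text
time: 2.92
eef_pos: [0.6011, -0.0527, 0.272]
tcp_rot: [0.728, 0.686, 0.003, 0.005]
contact_force: [1.1, -0.8, 0.0]
opening: 1.001
```

```bash
cat > st.py <<'E'
from h import *
import sys
s=get_state();e=np.array(s["eef_pos"])*1000;q=s["tcp_rot"]
yaw=np.degrees(2*np.arctan2(q[1],q[0]))-90
print("t",round(s["time"],2),"eef",e.round(1),"jawyaw",round((yaw+90)%180-90,1),"q",np.round(q,3),"F",np.round(s["contact_force"],1),"open",round(s["opening"],3),"q6",round(s["qpos"][5],2))
if len(sys.argv)>1: print("delta",(np.array(list(map(float,sys.argv[1:4])))-e).round(1))
E
python3 st.py 597 -64.5 72
```

```text
t 2.92 eef [601.1 -52.7 272. ] jawyaw -3.4 q [0.728 0.686 0.003 0.005] F [ 1.1 -0.8  0. ] open 1.001 q6 -0.2
delta [  -4.1  -11.8 -200. ]
```

Call:
jog_arm:
  targets: "-4 -6 -10 0 0 -1 1;-1 -4 -30 0 0 0 1;0 0 -30 0 0 0 1;0 0 -30 0 0 0 1;0 0 -20 0 0 0 1;0 0 -5 0 0 0 1;0 0 0 0 0 0 1"

```text
time: 3.5
eef_pos: [0.5977, -0.0591, 0.1448]
tcp_rot: [0.731, 0.682, 0.004, 0.008]
contact_force: [0.2, 0.6, 0.3]
opening: 0.998
```

```bash
python3 st.py 597 -64.5 72
cat > look.py <<'E'
from h import *
import sys
n,c,x0,y0,x1,y1=sys.argv[1],sys.argv[2],*map(int,sys.argv[3:])
p=read_camera(c);k=min(800/(x1-x0),600/(y1-y0))
cv2.imwrite(f"pics/{n}.png",cv2.resize(p["pixels"][y0:y1,x0:x1],None,fx=k,fy=k,interpolation=2))
E
python3 look.py d1 side 180 130 340 250
```

```text
t 3.5 eef [597.7 -59.1 144.8] jawyaw -4.0 q [0.731 0.682 0.004 0.008] F [0.2 0.6 0.3] open 0.998 q6 -0.2
delta [ -0.7  -5.4 -72.8]
```

View pics/d1.png

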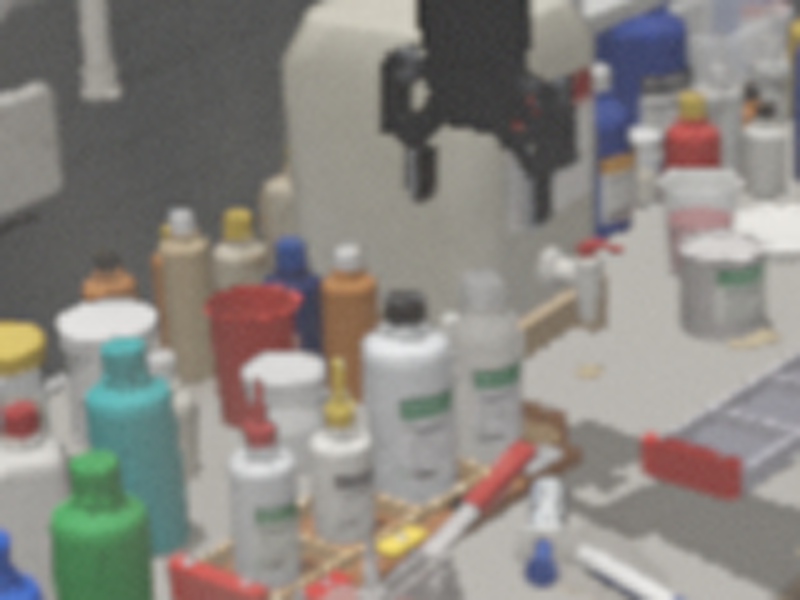

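Call:
jog_arm:
  targets: "0 -5 -10 0.3 1 -0.5 1;0 0 -20 0 0 0 1;0 0 -20 0 0 0 1;0 0 -16 0 0 0 1;0 0 -6 0 0 0 1;0 0 0 0 0 0 1"

```text
time: 4.05
eef_pos: [0.6053, -0.0695, 0.0811]
tcp_rot: [0.736, 0.677, 0.004, 0.008]
contact_force: [-0.0, -0.6, 0.5]
opening: 1.001
```

```bash
python3 st.py 597 -64.5 72
python3 look.py d2 side 180 130 340 250
```

```text
t 4.05 eef [605.3 -69.5  81.1] jawyaw -4.8 q [0.736 0.677 0.004 0.008] F [-0.  -0.6  0.5] open 1.001 q6 -0.2
delta [-8.3  5.  -9.1]
```

View pics/d2.png

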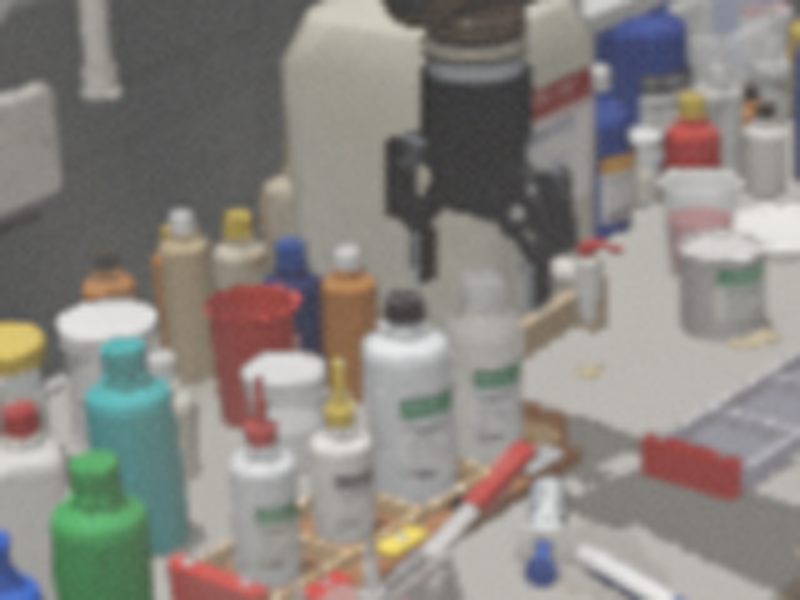

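Run:
```python
from h import *
p=read_camera("side")
k=5
for n,X in(("tcp",[.605,-.0695,.081]),("padlo",[.605-.0425,-.066,.094]),("padhi",[.605+.0425,-.073,.094]),("bottle top",[.597,-.0645,.138]),("bot",[.597,-.0645,.008])):
    print(n,((proj(p,X)-[180,130])*k).round())
p=read_camera("top")
for n,X in(("tcp",[.605,-.0695,.081]),("body",[.605,-.0695,.154])):print(n,proj(p,X).round())
s=get_state();print(s["eef_pos"],s["qpos"])
cv2.imwrite("pics/t2.png",cv2.resize(p["pixels"][140:240,200:340],None,fx=5,fy=5))
```

```text
tcp [[479. 348.]]
padlo [[529. 344.]]
padhi [[430. 317.]]
bottle top [[483. 274.]]
bot [[488. 449.]]
tcp [[307. 187.]]
body [[309. 181.]]
[ 0.60644866 -0.06949955  0.08305003] [-2.79457362e-01  2.62420509e-01  1.84553646e+00 -1.82179182e-03
  1.01236560e+00 -1.95722419e-01]
```

View pics/t2.png

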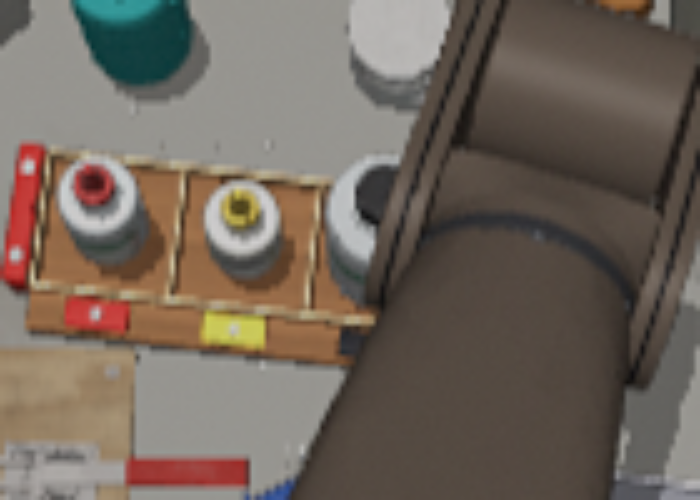

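```bash
python3 st.py; python3 look.py d3 side 245 145 305 200
```

```text
t 4.2 eef [606.4 -69.5  83.1] jawyaw -4.7 q [0.736 0.677 0.005 0.009] F [0.4 0.4 0.8] open 1.001 q6 -0.2
```

View pics/d3.png

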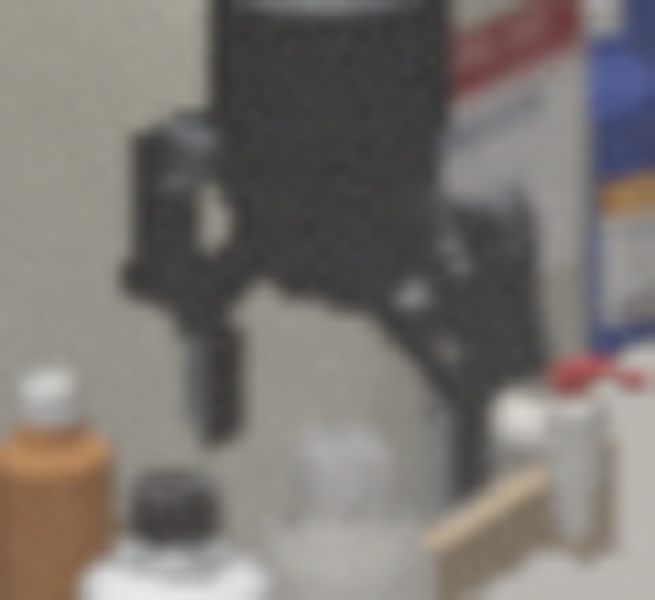

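Run:
```python
from h import *
p=read_camera("side")
for X in([.254,-.625,.205],[.254,-.625,.219],[.254,-.625,.277],[.6065,-.0695,.154],[.598,-.0591,.2175],[.5977-.0425,-.055,.158],[.5977+.0425,-.062,.158]):print(X,proj(p,X).round(1))
im=cv2.imread("pics/side0.png")[50:150,390:470];cv2.imwrite("pics/s0.png",cv2.resize(im,None,fx=6,fy=6,interpolation=2))
```

```text
[0.254, -0.625, 0.205] [[427.6 138.8]]
[0.254, -0.625, 0.219] [[427.9 135.3]]
[0.254, -0.625, 0.277] [[429.2 120.7]]
[0.6065, -0.0695, 0.154] [[274.9 179.4]]
[0.598, -0.0591, 0.2175] [[274.7 162.7]]
[0.5552, -0.055, 0.158] [[285.6 182.3]]
[0.6402, -0.062, 0.158] [[265.2 177.3]]
```

View pics/s0.png

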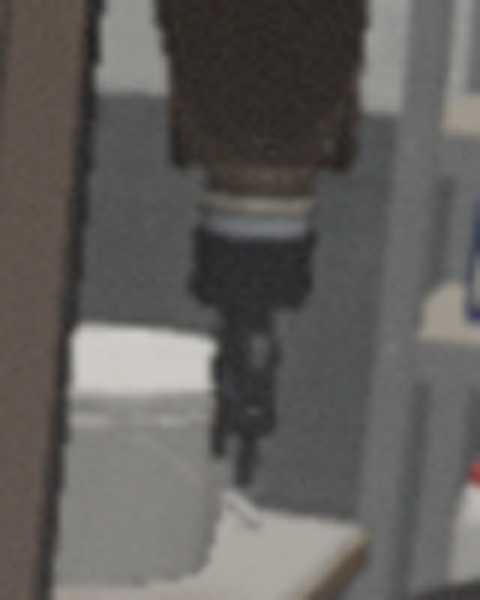

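Call:
jog_arm:
  targets: "-5 3 -4 0 0.5 0 1;-4 2 -4 0 0.5 0 1;0 0 -2 0 0 0 1;0 0 0 0 0 0 1"

```text
time: 4.63
eef_pos: [0.598, -0.064, 0.0752]
tcp_rot: [0.736, 0.677, -0.001, 0.005]
contact_force: [-0.1, -0.9, 0.6]
opening: 1.003
```

```bash
python3 st.py 597 -64.5 72; python3 look.py d4 side 235 145 315 205; python3 look.py t4 top 240 130 340 205
```

```text
t 4.63 eef [598.  -64.   75.2] jawyaw -4.7 q [ 0.736  0.677 -0.001  0.005] F [-0.1 -0.9  0.6] open 1.003 q6 -0.19
delta [-1.  -0.5 -3.2]
```

View pics/d4.png

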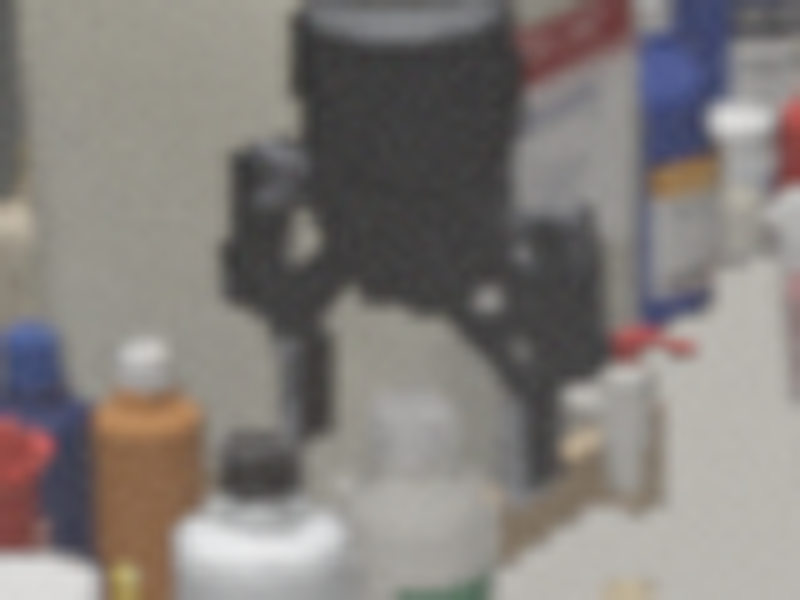

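View pics/t4.png

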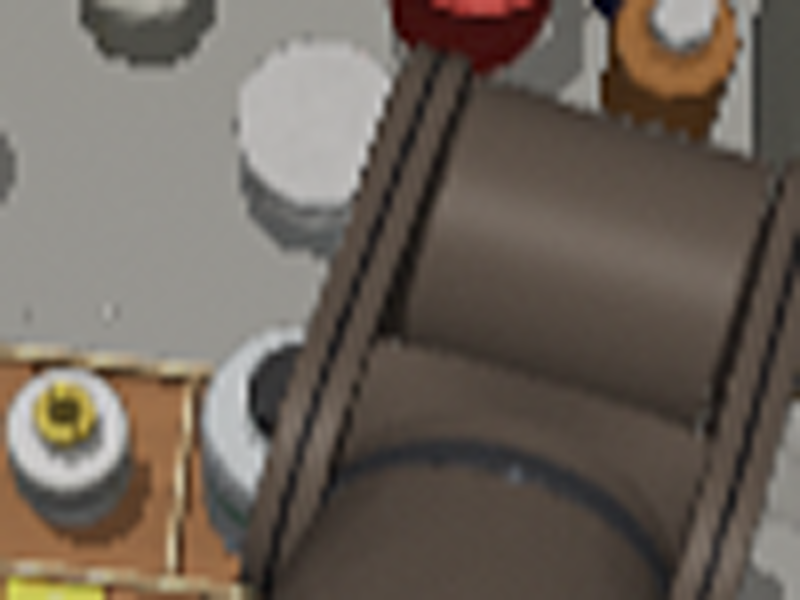

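Run:
```python
from h import *
p=read_camera("top")
for z in(.2,.25,.3,.35,.4,.45):print(z,((proj(p,[.598,-.064,z])-[240,130])*8).round(0), "28hi/60off",((proj(p,[.631,-.114,z])-[240,130])*8).round(0))
p=read_camera("side")
for z in(.2,.25,.3,.35,.4,.45):print(z,((proj(p,[.598,-.064,z]))).round(0))
cv2.imwrite("pics/f.png",p["pixels"])
```

```text
0.2 [[544. 391.]] 28hi/60off [[719. 285.]]
0.25 [[556. 349.]] 28hi/60off [[739. 238.]]
0.3 [[569. 302.]] 28hi/60off [[761. 186.]]
0.35 [[584. 251.]] 28hi/60off [[785. 129.]]
0.4 [[600. 194.]] 28hi/60off [[812.  66.]]
0.45 [[618. 131.]] 28hi/60off [[842.  -4.]]
0.2 [[276. 167.]]
0.25 [[275. 153.]]
0.3 [[275. 138.]]
0.35 [[274. 123.]]
0.4 [[274. 107.]]
0.45 [[273.  91.]]
```

View pics/f.png

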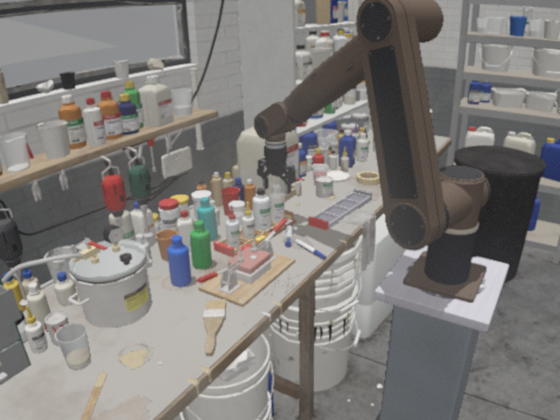

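Call:
jog_arm:
  targets: "-1 0 -2 0 0.5 0 1;0 0 -2 0 0 0 1;0 0 -2 0 0 0 1;0 0 0 0 0 0 1"

```text
time: 5.17
eef_pos: [0.5978, -0.0645, 0.0694]
tcp_rot: [0.736, 0.677, -0.004, 0.003]
contact_force: [-0.2, -1.0, -0.1]
opening: 1.001
```

Call:
jog_arm:
  targets: "0 0 -2 0 0 0 1;0 0 -2 0 0 0 1;0 0 0 0 0 0 1"

```text
time: 5.42
eef_pos: [0.5976, -0.0646, 0.0647]
tcp_rot: [0.736, 0.677, -0.004, 0.002]
contact_force: [0.1, -0.2, 0.6]
opening: 1.003
```

Call:
jog_arm:
  targets: "0 0 -1 0 0 0 1;0 0 -1 0 0 0 1;0 0 -1 0 0 0 1;0 0 -1 0 0 0 1;0 0 0 0 0 0 1"

```text
time: 5.83
eef_pos: [0.5975, -0.0646, 0.0601]
tcp_rot: [0.736, 0.677, -0.004, 0.002]
contact_force: [-0.4, 0.5, -0.1]
opening: 1.001
```

Call:
jog_arm:
  targets: "0 0 -2 0 0 0 1;0 0 -2 0 0 0 1;0 0 0 0 0 0 1"

```text
time: 6.08
eef_pos: [0.5977, -0.0646, 0.0559]
tcp_rot: [0.736, 0.677, -0.004, 0.002]
contact_force: [0.2, 0.0, 0.5]
opening: 1.002
```

```bash
python3 st.py 597 -64.5 72; python3 look.py d5 side 235 145 315 205
```

```text
t 6.08 eef [597.7 -64.6  55.9] jawyaw -4.7 q [ 0.736  0.677 -0.004  0.002] F [0.2 0.  0.5] open 1.002 q6 -0.18
delta [-0.7  0.1 16.1]
```

View pics/d5.png

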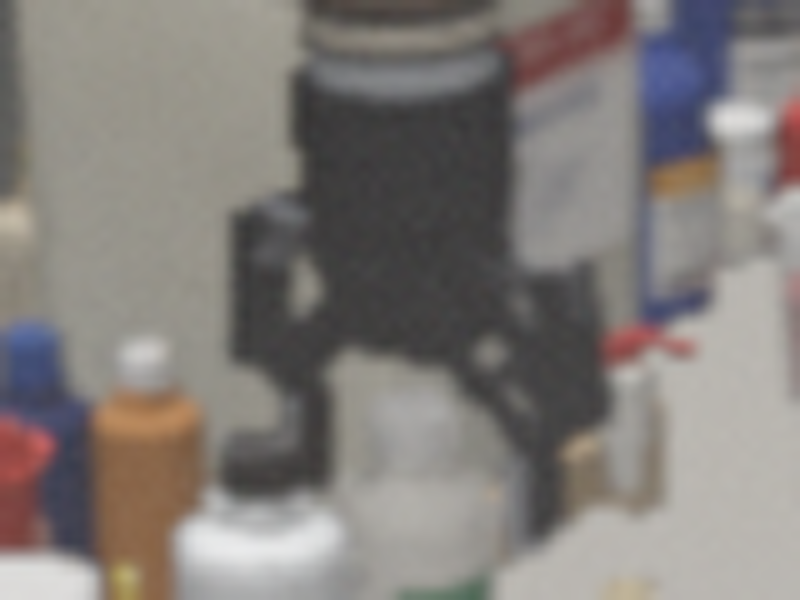

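Call:
jog_arm:
  targets: "0 0 -2 0 0 0 1;0 0 -2 0 0 0 1;0 0 -2 0 0 0 1;0 0 -2 0 0 0 1;0 0 0 0 0 0 1"

```text
time: 6.55
eef_pos: [0.5978, -0.0647, 0.0473]
tcp_rot: [0.736, 0.677, -0.004, 0.003]
contact_force: [-0.8, 0.7, 0.3]
opening: 1.003
```

Call:
jog_arm:
  targets: "0 0 0 0 0 0 0.3;0 0 0 0 0 0 -1;0 0 0 0 0 0 -1;0 0 0 0 0 0 -1;0 0 0 0 0 0 -1;0 0 0 0 0 0 -1"
  force: 30

```text
time: 7.05
eef_pos: [0.5982, -0.0646, 0.0474]
tcp_rot: [0.736, 0.677, -0.004, 0.003]
contact_force: [-0.6, 0.3, -0.8]
opening: 0.627
```

```bash
python3 st.py; python3 look.py d6 side 235 145 315 205
```

```text
t 7.05 eef [598.2 -64.6  47.4] jawyaw -4.7 q [ 0.736  0.677 -0.004  0.003] F [-0.6  0.3 -0.8] open 0.627 q6 -0.18
```

View pics/d6.png

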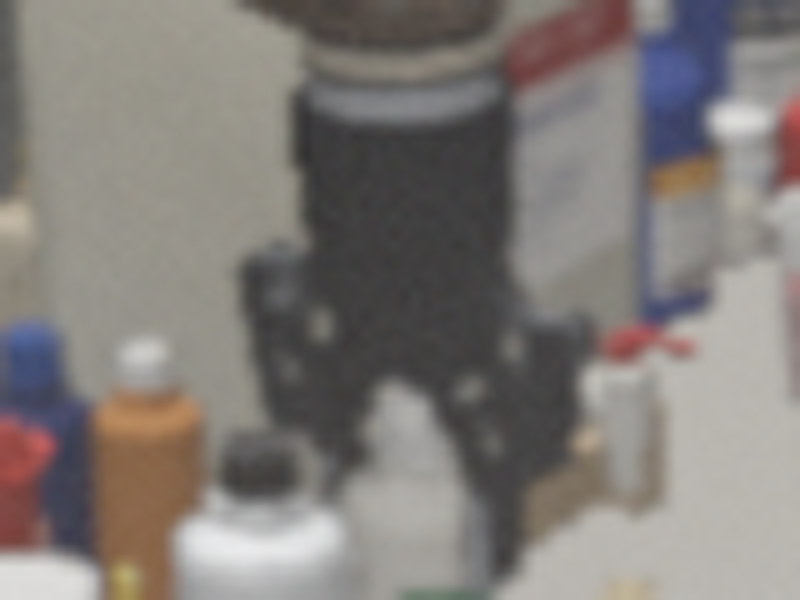

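Call:
jog_arm:
  targets: "0 0 5 0 0 0 -1;0 0 12 0 0 0 -1;0 0 18 0 0 0 -1;0 0 20 0 0 0 -1;0 0 15 0 0 0 -1;0 0 5 0 0 0 -1;0 0 0 0 0 0 -1"

```text
time: 7.68
eef_pos: [0.5949, -0.0638, 0.1262]
tcp_rot: [0.736, 0.677, -0.006, 0.0]
contact_force: [0.5, -0.4, -1.7]
opening: 0.624
```

```bash
python3 st.py 452 -144.5 48.5; python3 look.py d7 side 200 120 360 240
```

```text
t 7.68 eef [594.9 -63.8 126.2] jawyaw -4.7 q [ 0.736  0.677 -0.006  0.   ] F [ 0.5 -0.4 -1.7] open 0.624 q6 -0.18
delta [-142.9  -80.7  -77.7]
```

View pics/d7.png

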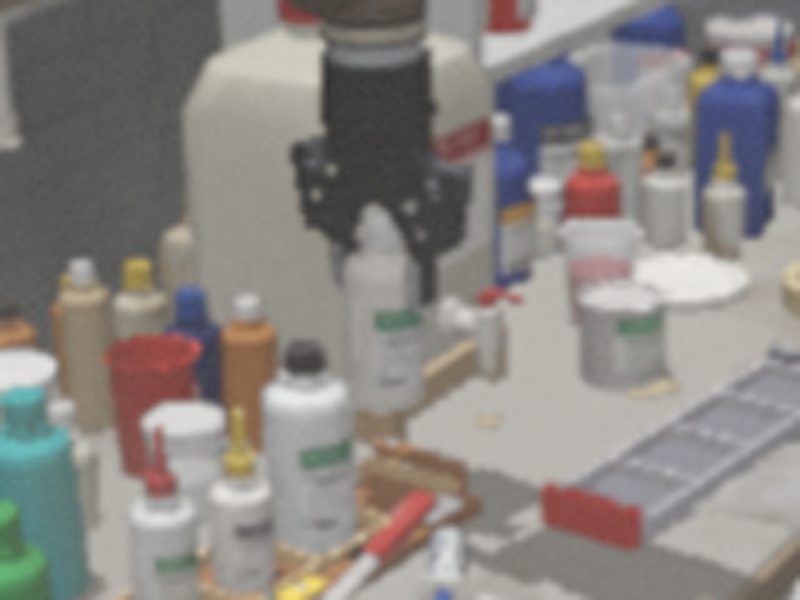

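Call:
jog_arm:
  targets: "-6 -3 0 0 0 0 -1;-14 -8 0 0 0 0 -1;-22 -12 0 0 0 0 -1;-25 -14 0 0 0 0 -1;-25 -14 0 0 0 0 -1;-22 -13 0 0 0 0 -1;-15 -9 0 0 0 -0.5 -1;-6 -3 0 0 0 0 -1;0 0 0 0 0 0 -1"

```text
time: 8.48
eef_pos: [0.4454, -0.1393, 0.1151]
tcp_rot: [0.738, 0.675, -0.009, -0.008]
contact_force: [0.2, -0.4, -2.0]
opening: 0.625
```

```bash
python3 st.py 452 -144.5 48.5
```

```text
t 8.48 eef [ 445.4 -139.3  115.1] jawyaw -5.1 q [ 0.738  0.675 -0.009 -0.008] F [ 0.2 -0.4 -2. ] open 0.625 q6 -0.42
delta [  6.6  -5.2 -66.6]
```

```bash
cat >> st.py <<'E'
from scipy.spatial.transform import Rotation as R
z=R.from_quat(q).as_matrix()[:,2];print("tilt fix wx,wy deg",np.degrees([-z[1],z[0]]).round(2))
E
python3 st.py
```

```text
t 8.48 eef [ 445.4 -139.3  115.1] jawyaw -5.1 q [ 0.738  0.675 -0.009 -0.008] F [ 0.2 -0.4 -2. ] open 0.625 q6 -0.42
tilt fix wx,wy deg [ 0.01 -1.46]
```

Call:
jog_arm:
  targets: "4 -3 -5 0 -0.7 0 -1;3 -2 -10 0 -0.7 0 -1;0 0 -12 0 0 0 -1;0 0 -8 0 0 0 -1;0 0 -4 0 0 0 -1;0 0 0 0 0 0 -1"

```text
time: 8.98
eef_pos: [0.4563, -0.1435, 0.0724]
tcp_rot: [0.737, 0.676, 0.002, 0.001]
contact_force: [-0.2, 0.7, -0.8]
opening: 0.625
```

```bash
python3 st.py 452 -144.5 48.5; python3 look.py d8 side 270 120 390 225; python3 look.py t8 top 300 200 400 275
```

```text
t 8.98 eef [ 456.3 -143.5   72.4] jawyaw -5.0 q [0.737 0.676 0.002 0.001] F [-0.2  0.7 -0.8] open 0.625 q6 -0.43
delta [ -4.3  -1.  -23.9]
tilt fix wx,wy deg [-0.04  0.22]
```

View pics/d8.png

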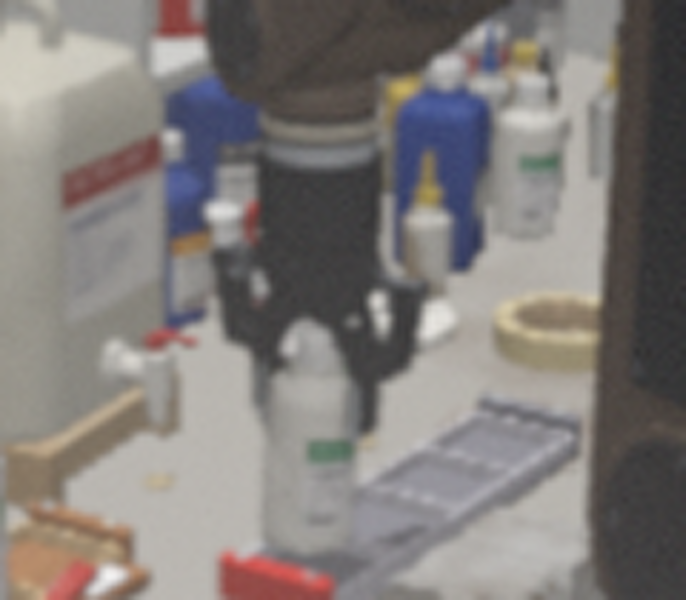

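View pics/t8.png

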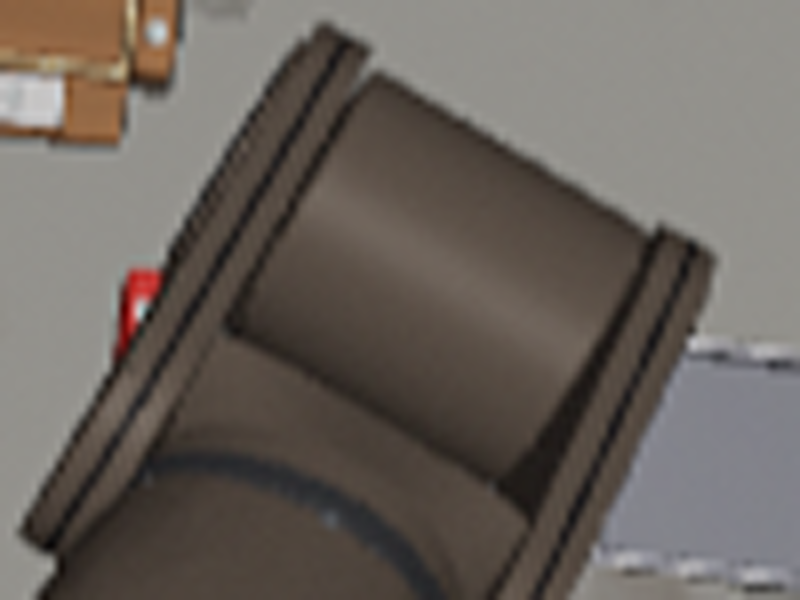

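Run:
```python
from h import *
p=read_camera("side")
for X in([.4563,-.1435,.032],[.4563,-.1435,.162],[.452,-.1445,.008]):print(((proj(p,X)-[270,120])*5.714).round())
```

```text
[[311. 535.]]
[[314. 331.]]
[[318. 572.]]
```

Call:
jog_arm:
  targets: "-4 -1 -4 0 0.2 0 -1;0 0 -6 0 0 0 -1;0 0 -5 0 0 0 -1;0 0 -2 0 0 0 -1;0 0 0 0 0 0 -1"

```text
time: 9.55
eef_pos: [0.4541, -0.1458, 0.0575]
tcp_rot: [0.737, 0.676, 0.001, 0.003]
contact_force: [-0.5, -0.1, -1.9]
opening: 0.626
```

```bash
python3 st.py 452 -144.5 48.5
```

```text
t 9.55 eef [ 454.1 -145.8   57.5] jawyaw -4.9 q [0.737 0.676 0.001 0.003] F [-0.5 -0.1 -1.9] open 0.626 q6 -0.44
delta [-2.1  1.3 -9. ]
tilt fix wx,wy deg [0.18 0.37]
```

Call:
jog_arm:
  targets: "-2 1 -3 0.2 0.4 0 -1;0 0 -3 0 0 0 -1;0 0 -1 0 0 0 -1;0 0 0 0 0 0 -1"

```text
time: 9.88
eef_pos: [0.4519, -0.1448, 0.0497]
tcp_rot: [0.737, 0.676, -0.0, -0.001]
contact_force: [0.5, -0.4, -0.7]
opening: 0.625
```

Call:
jog_arm:
  targets: "0 0 -1 0 0 0 -1;0 0 -1 0 0 0 -1;0 0 0 0 0 0 -1"

```text
time: 10.13
eef_pos: [0.452, -0.1449, 0.0476]
tcp_rot: [0.737, 0.676, -0.0, -0.001]
contact_force: [-0.2, 0.5, -1.1]
opening: 0.624
```

Call:
jog_arm:
  targets: "0 0 -1 0 0 0 -1;0 0 0 0 0 0 -1;0 0 0 0 0 0 0.4;0 0 0 0 0 0 1;0 0 0 0 0 0 1;0 0 0 0 0 0 1"

```text
time: 10.63
eef_pos: [0.4539, -0.1459, 0.0486]
tcp_rot: [0.737, 0.676, 0.001, 0.001]
contact_force: [0.0, 0.0, 0.2]
opening: 0.997
```

```bash
python3 st.py 452 -144.5 48.5
```

```text
t 10.63 eef [ 453.9 -145.9   48.6] jawyaw -5.0 q [0.737 0.676 0.001 0.001] F [0.  0.  0.2] open 0.997 q6 -0.44
delta [-1.9  1.4 -0.1]
tilt fix wx,wy deg [0.08 0.16]
```

Call:
jog_arm:
  targets: "0 0 8 0 0 0 1;0 0 20 0 0 0 1;0 0 25 0 0 0 1;0 0 30 0 0 0 1;5 5 30 0 0 0 1;20 20 10 0 0 0 1;28 28 0 0 0 0 1;28 28 0 0 0 0 1;28 28 0 0 0 0 1;20 20 0 0 0 0 1"

```text
time: 11.47
eef_pos: [0.5845, -0.0144, 0.1855]
tcp_rot: [0.741, 0.672, 0.003, 0.004]
contact_force: [-0.8, -0.3, 0.2]
opening: 1.002
```

```bash
python3 st.py 608 8.5 57; python3 look.py t9 top 200 160 440 290;python3 look.py d9 side 220 130 380 250
```

```text
t 11.47 eef [584.5 -14.4 185.5] jawyaw -5.6 q [0.741 0.672 0.003 0.004] F [-0.8 -0.3  0.2] open 1.002 q6 -0.1
delta [  23.5   22.9 -128.5]
tilt fix wx,wy deg [0.18 0.56]
```

View pics/t9.png

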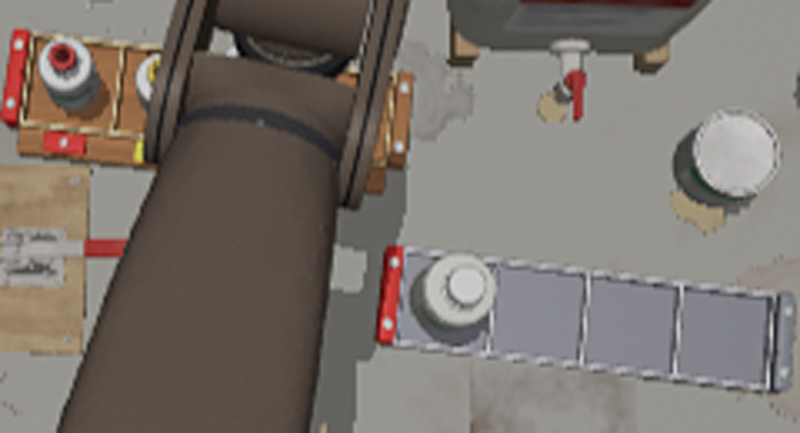

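View pics/d9.png

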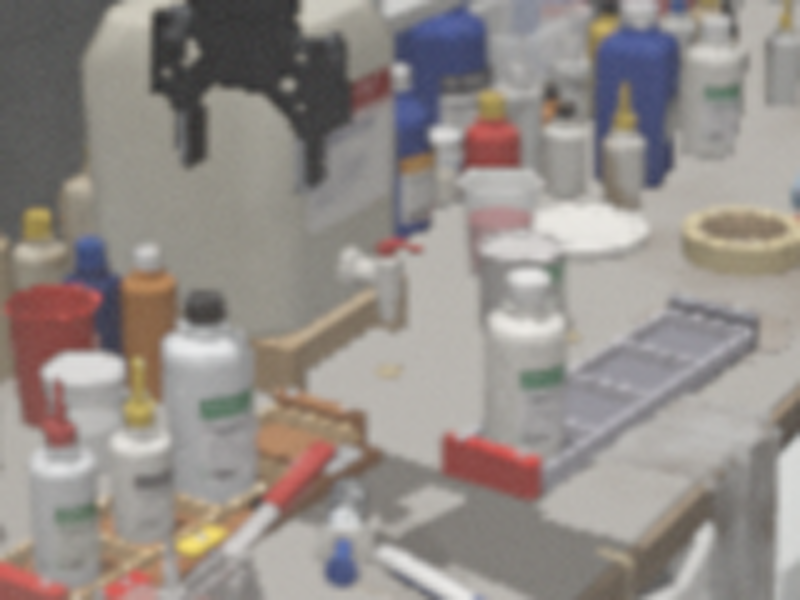

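Call:
jog_arm:
  targets: "14 14 0 0.1 0.3 0 1;7 7 -10 0.1 0.3 0.5 1;1 2 -20 0 0 0 1;0 0 -20 0 0 0 1;0 0 -15 0 0 0 1;0 0 -8 0 0 0 1;0 0 0 0 0 0 1"

```text
time: 12.15
eef_pos: [0.6072, 0.0088, 0.114]
tcp_rot: [0.736, 0.677, -0.0, 0.001]
contact_force: [0.2, -0.0, -0.0]
opening: 0.997
```

```bash
python3 st.py 608 8.5 57
python3 - <<'E'
from h import *
p=read_camera("top");print(atz(p,(340.1,245.4),.138))
E
python3 look.py d10 side 225 135 305 195
```

```text
t 12.15 eef [607.2   8.8 114. ] jawyaw -4.7 q [ 0.736  0.677 -0.     0.001] F [ 0.2 -0.  -0. ] open 0.997 q6 -0.07
delta [  0.8  -0.3 -57. ]
tilt fix wx,wy deg [0.12 0.09]
[ 0.45357225 -0.14674469]
```

View pics/d10.png

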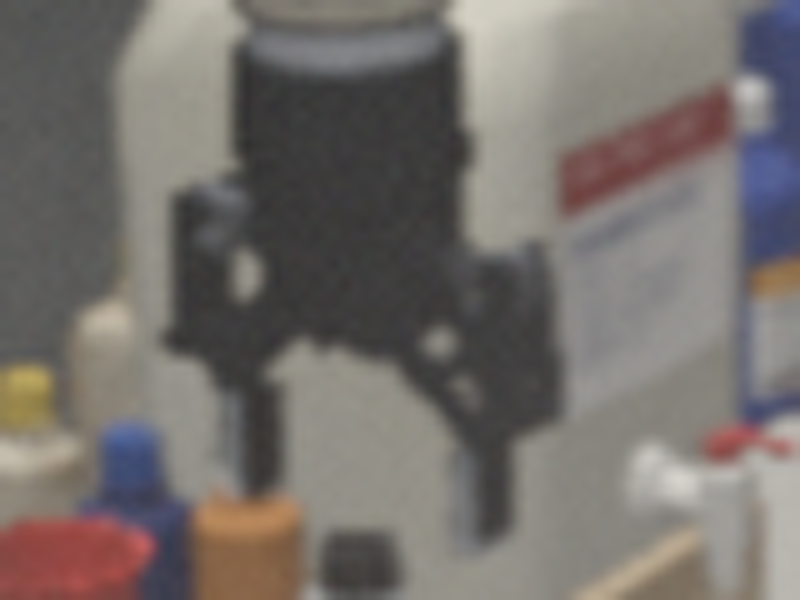

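Call:
jog_arm:
  targets: "0 0 -10 0 0 0 1;0 0 -15 0 0 0 1;0 0 -15 0 0 0 1;0 0 -8 0 0 0 1;0 0 -4 0 0 0 1;0 0 0 0 0 0 1"

```text
time: 12.75
eef_pos: [0.6129, 0.0068, 0.0685]
tcp_rot: [0.736, 0.677, 0.005, 0.008]
contact_force: [-0.5, 0.8, 0.2]
opening: 1.003
```

```bash
python3 st.py 608 8.5 57
python3 look.py d11 side 225 145 305 205
```

```text
t 12.75 eef [612.9   6.8  68.5] jawyaw -4.8 q [0.736 0.677 0.005 0.008] F [-0.5  0.8  0.2] open 1.003 q6 -0.07
delta [ -4.9   1.7 -11.5]
tilt fix wx,wy deg [0.28 1.05]
```

View pics/d11.png

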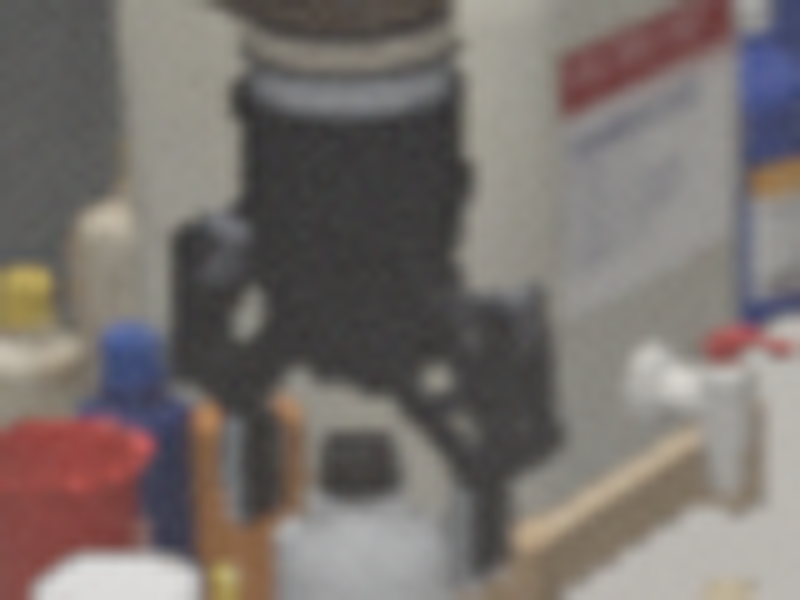

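Call:
jog_arm:
  targets: "-4 2 0 0.3 1 0 1;0 0 -4 0 0 0 1;-1 0 -4 0 0 0 1;0 0 -2 0 0 0 1;0 0 -1 0 0 0 1;0 0 0 0 0 0 1"

```text
time: 13.3
eef_pos: [0.61, 0.0087, 0.0606]
tcp_rot: [0.736, 0.677, 0.002, 0.002]
contact_force: [-0.4, 0.7, -0.5]
opening: 1.002
```

```bash
python3 st.py 608 8.5 57
```

```text
t 13.3 eef [610.    8.7  60.6] jawyaw -4.8 q [0.736 0.677 0.002 0.002] F [-0.4  0.7 -0.5] open 1.002 q6 -0.07
delta [-2.  -0.2 -3.6]
tilt fix wx,wy deg [0.01 0.32]
```

Call:
jog_arm:
  targets: "0 0 0 0 0 0 0.3;0 0 0 0 0 0 -1;0 0 0 0 0 0 -1;0 0 0 0 0 0 -1;0 0 0 0 0 0 -1;0 0 0 0 0 0 -1"
  force: 35

```text
time: 13.8
eef_pos: [0.6101, 0.0089, 0.061]
tcp_rot: [0.736, 0.677, 0.002, 0.002]
contact_force: [-0.5, 0.3, -0.6]
opening: 0.658
```

```bash
python3 st.py 608 8.5 57
python3 look.py d12 side 225 145 305 205
```

```text
t 13.8 eef [610.1   8.9  61. ] jawyaw -4.8 q [0.736 0.677 0.002 0.002] F [-0.5  0.3 -0.6] open 0.658 q6 -0.07
delta [-2.1 -0.4 -4. ]
tilt fix wx,wy deg [-0.    0.33]
```

View pics/d12.png

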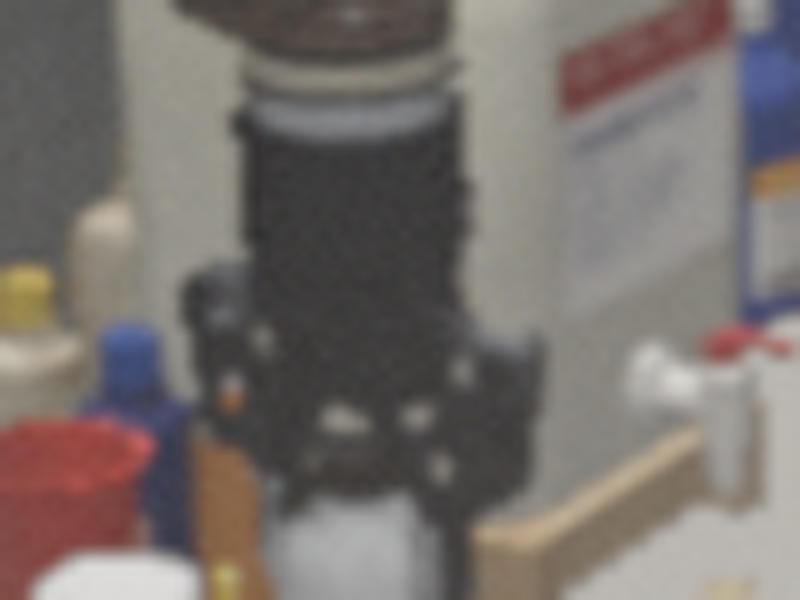

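Call:
jog_arm:
  targets: "0 0 5 0 0.3 0 -1;0 0 12 0 0 0 -1;0 0 18 0 0 0 -1;0 0 20 0 0 0 -1;0 0 15 0 0 0 -1;-2 -8 5 0 0 0 -1;-4 -16 0 0 0 0 -1;-6 -24 0 0 0 0 -1;-6 -26 0 0 0 0 -1;-6 -26 0 0 0 0 -1"

```text
time: 14.68
eef_pos: [0.5808, -0.0905, 0.139]
tcp_rot: [0.733, 0.68, -0.003, -0.003]
contact_force: [-0.1, -1.2, -2.1]
opening: 0.662
```

```bash
python3 st.py 555 -217 130
```

```text
t 14.68 eef [580.8 -90.5 139. ] jawyaw -4.3 q [ 0.733  0.68  -0.003 -0.003] F [-0.1 -1.2 -2.1] open 0.662 q6 -0.25
delta [ -25.8 -126.5   -9. ]
tilt fix wx,wy deg [-0.08 -0.48]
```

Call:
jog_arm:
  targets: "-6 -26 0 0 0 -0.5 -1;-7 -26 0 0 0 -0.5 -1;-10 -26 0 0 0 0 -1;-14 -22 0 0 0 0 -1;-20 -15 0 0 0 0 -1;-22 -8 0 0 0 0 -1;-22 -2 0 0 0 0 -1;-18 0 0 0 0 0 -1;-10 0 0 0 0 0 -1;0 0 0 0 0 0 -1"

```text
time: 15.52
eef_pos: [0.4382, -0.2306, 0.1372]
tcp_rot: [0.742, 0.67, -0.006, -0.005]
contact_force: [0.7, -0.8, -3.3]
opening: 0.66
```

```bash
python3 st.py 445 -217 61
```

```text
t 15.52 eef [ 438.2 -230.6  137.2] jawyaw -5.8 q [ 0.742  0.67  -0.006 -0.005] F [ 0.7 -0.8 -3.3] open 0.66 q6 -0.58
delta [  6.8  13.6 -76.2]
tilt fix wx,wy deg [ 0.03 -0.86]
```

Call:
jog_arm:
  targets: "3 7 0 0 -0.5 0.4 -1;3 6 -5 0 -0.3 0 -1;0 0 -12 0 0 0 -1;0 0 -12 0 0 0 -1;0 0 -8 0 0 0 -1;0 0 -3 0 0 0 -1;0 0 0 0 0 0 -1"

```text
time: 16.1
eef_pos: [0.45, -0.2139, 0.096]
tcp_rot: [0.738, 0.675, 0.002, 0.003]
contact_force: [0.0, 0.5, -3.4]
opening: 0.662
```

```bash
python3 st.py 445 -217 61; python3 look.py d13 side 270 120 390 225
```

```text
t 16.1 eef [ 450.  -213.9   96. ] jawyaw -5.1 q [0.738 0.675 0.002 0.003] F [ 0.   0.5 -3.4] open 0.662 q6 -0.56
delta [ -5.   -3.1 -35. ]
tilt fix wx,wy deg [0.09 0.41]
```

View pics/d13.png

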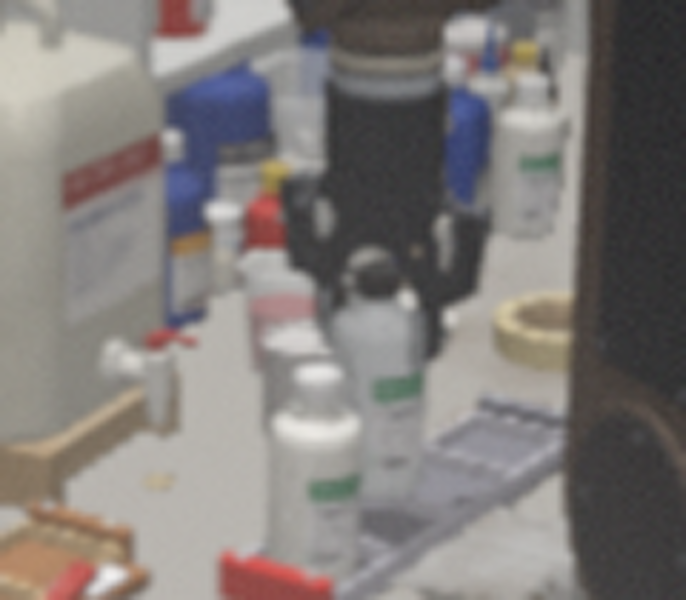

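Call:
jog_arm:
  targets: "-4 -3 -4 0 0.4 0 -1;-1 0 -8 0 0 0 -1;-1 0 -8 0 0 0 -1;0 0 -5 0 0 0 -1;0 0 -2 0 0 0 -1;0 0 0 0 0 0 -1"

```text
time: 16.65
eef_pos: [0.4449, -0.218, 0.0682]
tcp_rot: [0.738, 0.675, -0.0, 0.002]
contact_force: [0.6, 0.3, -2.5]
opening: 0.659
```

```bash
python3 st.py 445 -217 61
```

```text
t 16.65 eef [ 444.9 -218.    68.2] jawyaw -5.1 q [ 0.738  0.675 -0.     0.002] F [ 0.6  0.3 -2.5] open 0.659 q6 -0.57
delta [ 0.1  1.  -7.2]
tilt fix wx,wy deg [0.21 0.14]
```

Call:
jog_arm:
  targets: "0 1 -2 0.2 0.1 0 -1;0 0 -2 0 0 0 -1;0 0 -2 0 0 0 -1;0 0 -1 0 0 0 -1;0 0 0 0 0 0 -1"

```text
time: 17.07
eef_pos: [0.4453, -0.2175, 0.061]
tcp_rot: [0.738, 0.675, 0.0, 0.001]
contact_force: [0.4, -0.3, -2.6]
opening: 0.661
```

```bash
python3 st.py 445 -217 61
```

```text
t 17.07 eef [ 445.3 -217.5   61. ] jawyaw -5.1 q [0.738 0.675 0.    0.001] F [ 0.4 -0.3 -2.6] open 0.661 q6 -0.57
delta [-0.3  0.5 -0. ]
tilt fix wx,wy deg [0.03 0.09]
```

Call:
jog_arm:
  targets: "0 0 -1 0 0 0 -1;0 0 -1 0 0 0 -1;0 0 0 0 0 0 -1"

```text
time: 17.32
eef_pos: [0.4458, -0.218, 0.0612]
tcp_rot: [0.738, 0.675, 0.0, 0.001]
contact_force: [0.5, 0.6, -3.8]
opening: 0.657
```

```bash
python3 st.py 445 -217 61; python3 look.py d14 side 300 120 380 220
```

```text
t 17.32 eef [ 445.8 -218.    61.2] jawyaw -5.1 q [0.738 0.675 0.    0.001] F [ 0.5  0.6 -3.8] open 0.657 q6 -0.57
delta [-0.8  1.  -0.2]
tilt fix wx,wy deg [0.07 0.07]
```

View pics/d14.png

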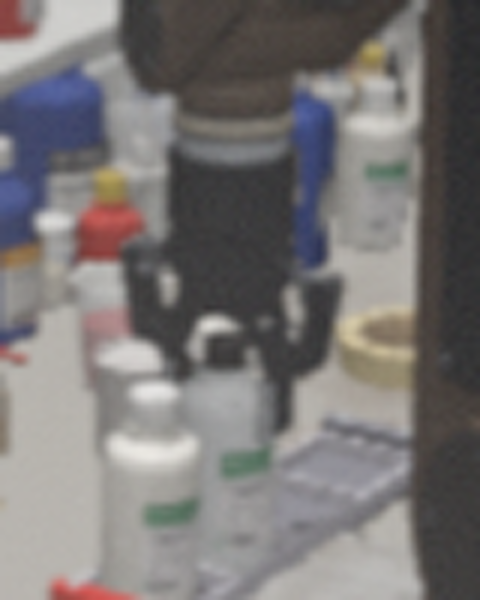

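Call:
jog_arm:
  targets: "0 0 -2 0 0 0 -1;0 0 0 0 0 0 -1;0 0 0 0 0 0 -1"

```text
time: 17.62
eef_pos: [0.4469, -0.2191, 0.0614]
tcp_rot: [0.738, 0.675, -0.0, 0.002]
contact_force: [0.5, 0.9, -2.6]
opening: 0.658
```

Call:
jog_arm:
  targets: "0 0 -2 0 0 0 -1;0 0 -2 0 0 0 -1;0 0 0 0 0 0 -1"

```text
time: 17.87
eef_pos: [0.4476, -0.2203, 0.0614]
tcp_rot: [0.737, 0.675, -0.001, 0.002]
contact_force: [0.0, -0.8, -2.5]
opening: 0.663
```

```bash
python3 st.py 445 -217 61
python3 - <<'E'
from h import *
p=read_camera("side")
cv2.imwrite("pics/d15.png",cv2.resize(p["pixels"][150:230,310:390],None,fx=7.5,fy=7.5,interpolation=2))
for X in([.445,-.217,.008],[.445,-.217,.130],[.445,-.217,.148]):print(((proj(p,X)-[310,150])*7.5).round())
E
```

```text
t 17.87 eef [ 447.6 -220.3   61.4] jawyaw -5.0 q [ 0.737  0.675 -0.001  0.002] F [ 0.  -0.8 -2.5] open 0.663 q6 -0.57
delta [-2.6  3.3 -0.4]
tilt fix wx,wy deg [0.26 0.1 ]
[[200. 471.]]
[[207. 230.]]
[[208. 193.]]
```

View pics/d15.png

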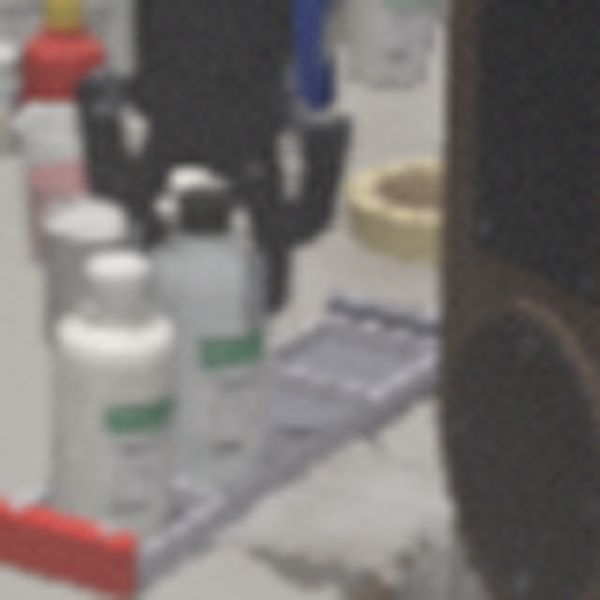

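Run:
```python
from plant import *
import numpy as np
s=get_state()
for k in("qpos","dq","joint_efforts","contact_force","wrist_torque"):print(k,np.round(s[k],3))
```

```text
qpos [-0.66   0.071  2.114 -0.003  0.952 -0.57 ]
dq [-0.002  0.01   0.013  0.002 -0.028 -0.001]
joint_efforts [ 3.2000e-02 -2.8565e+01 -2.5406e+01 -1.1000e-02  1.2200e-01  2.0000e-03]
contact_force [ 0.245 -0.317 -2.368]
wrist_torque [ 0.012 -0.045  0.014]
```

Call:
jog_arm:
  targets: "-2 2 -3 0.2 0.1 0 -1;0 0 -2 0 0 0 -1"

```text
time: 18.08
eef_pos: [0.448, -0.2213, 0.0609]
tcp_rot: [0.737, 0.676, -0.001, 0.004]
contact_force: [-6.6, 3.7, 13.3]
opening: 0.655
```

```bash
python3 st.py 445 -217 61
```

```text
t 18.08 eef [ 448.  -221.3   60.9] jawyaw -5.0 q [ 0.737  0.676 -0.001  0.004] F [-6.6  3.7 13.3] open 0.655 q6 -0.57
delta [-3.   4.3  0.1]
tilt fix wx,wy deg [0.39 0.21]
```

Call:
jog_arm:
  targets: "0 0 1 0 0 0 -1;0 0 0 0 0 0 -0.2;0 0 0 0 0 0 0.4;0 0 0 0 0 0 1;0 0 0 0 0 0 1;0 0 0 0 0 0 1;0 0 0 0 0 0 1"

```text
time: 18.67
eef_pos: [0.4485, -0.2213, 0.0605]
tcp_rot: [0.737, 0.676, -0.0, 0.005]
contact_force: [-0.3, 0.1, 0.1]
opening: 1.007
```

Call:
jog_arm:
  targets: "0 0 8 0 0 0 1;0 0 20 0 0 0 1;0 0 25 0 0 0 1;0 0 30 0 0 0 1;5 2 30 0 0 0 1;20 12 5 0 0 0 1;25 25 0 0 0 0 1;25 35 0 0 0 0 1;20 35 0 0 0 0 1;15 35 0 0 0 0 1"

```text
time: 19.5
eef_pos: [0.5601, -0.078, 0.192]
tcp_rot: [0.742, 0.67, 0.001, 0.009]
contact_force: [0.7, -0.9, 0.6]
opening: 1.0
```

```bash
python3 st.py 607 79.5 37; python3 look.py t16 top 200 160 440 290;python3 look.py d16 side 220 130 380 250
```

```text
t 19.5 eef [560.1 -78.  192. ] jawyaw -5.8 q [0.742 0.67  0.001 0.009] F [ 0.7 -0.9  0.6] open 1.0 q6 -0.21
delta [  46.9  157.5 -155. ]
tilt fix wx,wy deg [0.65 0.77]
```

View pics/t16.png

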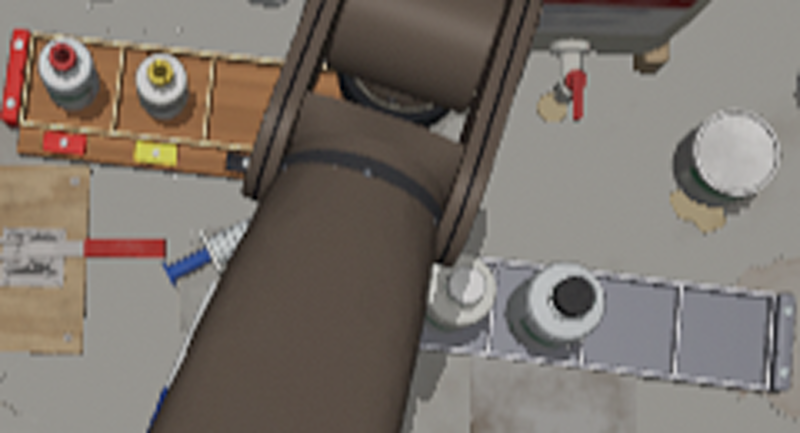

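View pics/d16.png

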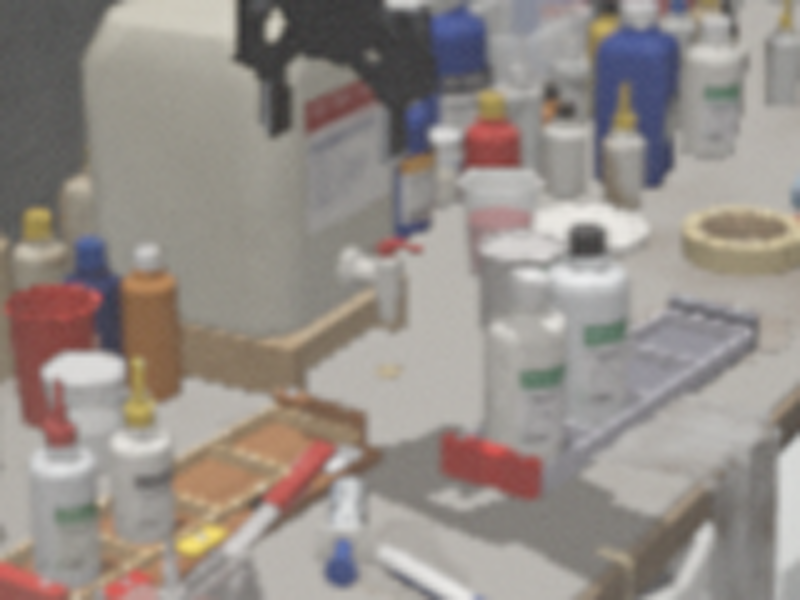

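Run:
```python
from h import *
p=read_camera("top");f=lambda x,y,z:print(atz(p,(x/3.3333+200,y/3.3333+160),z).round(4))
f(575,296,.148);f(162,70,.128);f(161,71,.12);f(63,55,.143)
cv2.imwrite("pics/z.png",cv2.resize(p["pixels"][165:195,205:265],None,fx=13,fy=13,interpolation=2))
```

```text
[ 0.4466 -0.2217]
[0.606  0.0762]
[0.607  0.0774]
[0.6115 0.1472]
```

View pics/z.png

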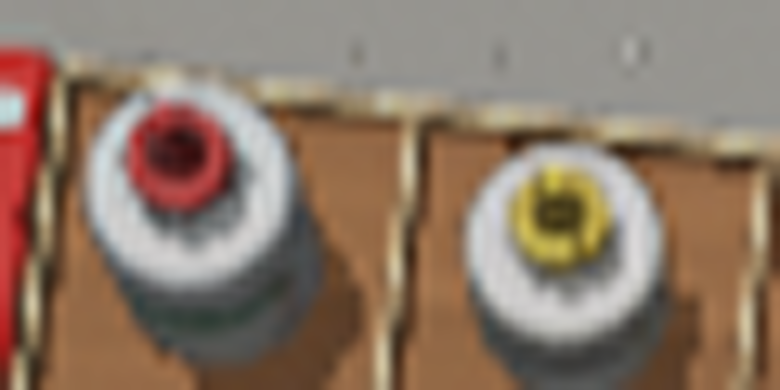

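Run:
```python
from h import *
p=read_camera("top");f=lambda x,y,z:print(atz(p,(x/13+205-.46,y/13+165-.46),z).round(4))
f(560,212,.128);f(565,243,.078);f(178,152,.143);f(190,183,.093)
```

```text
[0.6063 0.0786]
[0.6118 0.0806]
[0.6121 0.1488]
[0.6181 0.1525]
```

Call:
jog_arm:
  targets: "8 28 0 0.3 0.4 0.3 1;9 30 0 0.3 0.4 0.3 1;9 30 0 0 0 0.3 1;9 30 -5 0 0 0.3 1;8 24 -12 0 0 0 1;3 8 -20 0 0 0 1;0 0 -20 0 0 0 1;0 0 -15 0 0 0 1;0 0 -5 0 0 0 1;0 0 0 0 0 0 1"

```text
time: 20.53
eef_pos: [0.6053, 0.0639, 0.1154]
tcp_rot: [0.74, 0.673, -0.001, 0.002]
contact_force: [0.9, 0.3, 0.3]
opening: 0.999
```

```bash
python3 st.py 608.5 79.5 34
```

```text
t 20.53 eef [605.3  63.9 115.4] jawyaw -5.5 q [ 0.74   0.673 -0.001  0.002] F [0.9 0.3 0.3] open 0.999 q6 0.04
delta [  3.2  15.6 -81.4]
tilt fix wx,wy deg [0.27 0.06]
```

Call:
jog_arm:
  targets: "2 9 0 0.2 0 0.5 1;0 6 0 0 0 0 1;0 0 -10 0 0 0 1;-1 0 -14 0 0 0 1;-1 0 -14 0 0 0 1;-1 0 -10 0 0.3 0 1;-1 0 -4 0 0.3 0 1;0 0 0 0 0 0 1"

```text
time: 21.2
eef_pos: [0.6077, 0.0774, 0.0674]
tcp_rot: [0.738, 0.675, 0.0, 0.001]
contact_force: [0.8, 0.2, 0.6]
opening: 1.004
```

```bash
python3 st.py 608.5 79.5 34;python3 look.py d17 side 205 155 285 215
```

```text
t 21.2 eef [607.7  77.4  67.4] jawyaw -5.1 q [0.738 0.675 0.    0.001] F [0.8 0.2 0.6] open 1.004 q6 0.05
delta [  0.8   2.1 -33.4]
tilt fix wx,wy deg [0.1  0.12]
```

View pics/d17.png

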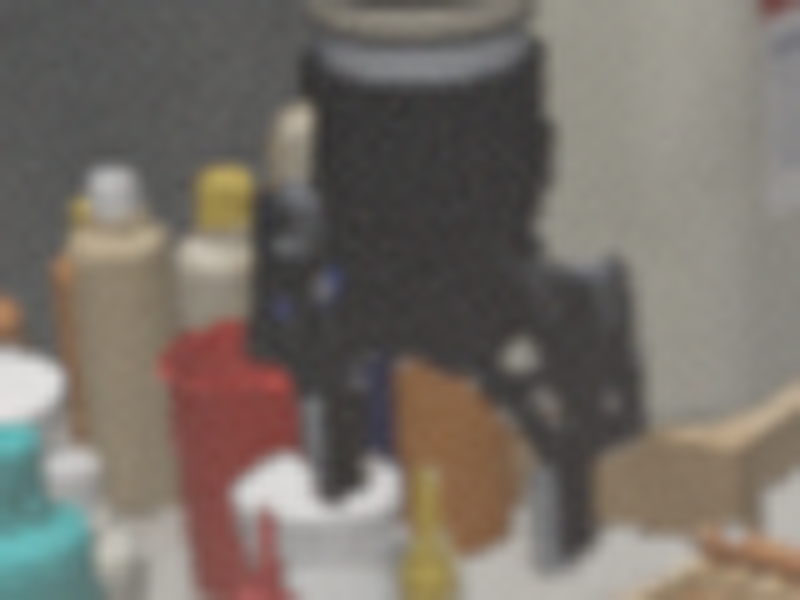

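Call:
jog_arm:
  targets: "3 2 -4 0.1 0.1 0 1;1 0 -8 0 0 0 1;0 0 -8 0 0 0 1;0 0 -6 0 0 0 1;0 0 -3 0 0.3 0 1;0 0 0 0 0 0 1"

```text
time: 21.75
eef_pos: [0.6144, 0.0796, 0.0384]
tcp_rot: [0.738, 0.675, -0.0, -0.0]
contact_force: [-0.4, -0.1, -0.5]
opening: 0.998
```

```bash
python3 st.py 610 79.5 34;python3 look.py d18 side 205 155 285 215
```

```text
t 21.75 eef [614.4  79.6  38.4] jawyaw -5.1 q [ 0.738  0.675 -0.    -0.   ] F [-0.4 -0.1 -0.5] open 0.998 q6 0.05
delta [-4.4 -0.1 -4.4]
tilt fix wx,wy deg [-0. -0.]
```

View pics/d18.png

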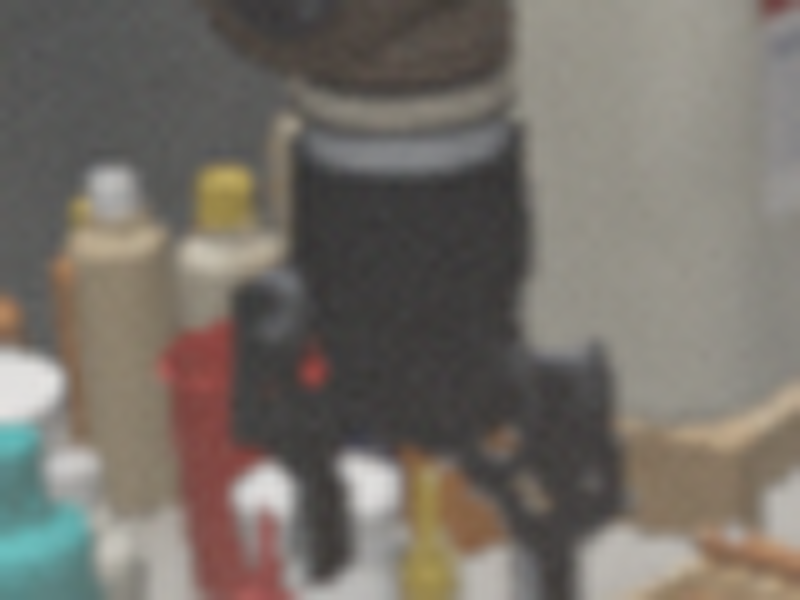

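Call:
jog_arm:
  targets: "-1 0 -3 0 0 0 1;0 0 -3 0 0 0 1;0 0 -1 0 0 0 1;0 0 0 0 0 0 1"

```text
time: 22.13
eef_pos: [0.6137, 0.0796, 0.0314]
tcp_rot: [0.738, 0.675, 0.0, 0.0]
contact_force: [0.5, 0.5, 0.6]
opening: 1.002
```

Call:
jog_arm:
  targets: "0 0 0 0 0 0 0.3;0 0 0 0 0 0 0;0 0 0 0 0 0 -0.3;0 0 0 0 0 0 -1;0 0 0 0 0 0 -1;0 0 0 0 0 0 -1;0 0 0 0 0 0 -1;0 0 0 0 0 0 -1"
  force: 25

```text
time: 22.8
eef_pos: [0.6142, 0.0796, 0.0322]
tcp_rot: [0.738, 0.675, 0.001, 0.001]
contact_force: [-0.8, 0.0, 0.7]
opening: 0.445
```

```bash
python3 st.py 611 79.5 34;python3 look.py d19 side 195 165 275 225
```

```text
t 22.8 eef [614.2  79.6  32.2] jawyaw -5.1 q [0.738 0.675 0.001 0.001] F [-0.8  0.   0.7] open 0.445 q6 0.05
delta [-3.2 -0.1  1.8]
tilt fix wx,wy deg [0.   0.14]
```

View pics/d19.png

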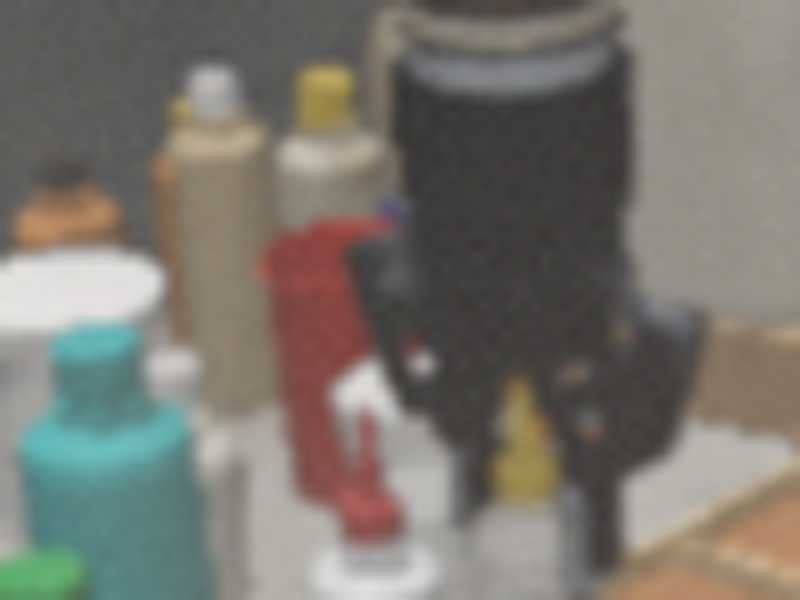

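Call:
jog_arm:
  targets: "0 0 5 0 0 0 -1;0 0 12 0 0 0 -1;0 0 18 0 0 0 -1;0 0 22 0 0 0 -1;-2 -4 18 0 0 0 -1;-5 -12 10 0 0 0 -1;-8 -22 0 0 0 0 -1;-9 -28 0 0 0 0 -1;-9 -30 0 0 0 0 -1;-9 -30 0 0 0 0 -1"

```text
time: 23.68
eef_pos: [0.5725, -0.045, 0.1308]
tcp_rot: [0.735, 0.678, 0.004, 0.004]
contact_force: [0.2, -1.4, -0.5]
opening: 0.446
```

```bash
python3 st.py 520 -290 115;python3 look.py d20 side 195 120 355 240
```

```text
t 23.68 eef [572.5 -45.  130.8] jawyaw -4.5 q [0.735 0.678 0.004 0.004] F [ 0.2 -1.4 -0.5] open 0.446 q6 -0.18
delta [ -52.5 -245.   -15.8]
tilt fix wx,wy deg [0.02 0.62]
```

View pics/d20.png

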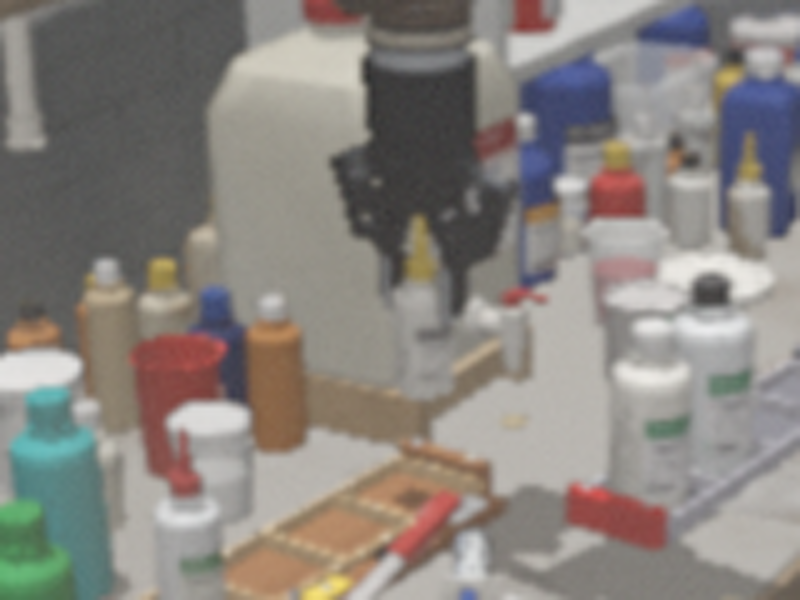

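Call:
jog_arm:
  targets: "-4 -30 0 0 0.3 0 -1;-4 -32 0 0 0.3 0 -1;-5 -32 0 0 0 0 -1;-5 -32 0 0 0 0 -1;-6 -32 0 0 0 0 -1;-8 -30 0 0 0 0 -1;-12 -24 0 0 0 0 -1;-16 -14 0 0 0 0 -1;-18 -5 0 0 0 0 -1;-18 0 0 0 0 0 -1"

```text
time: 24.57
eef_pos: [0.4748, -0.2957, 0.1448]
tcp_rot: [0.736, 0.677, 0.001, 0.01]
contact_force: [-0.2, -0.4, -0.5]
opening: 0.442
```

```bash
python3 st.py 438 -290 32
```

```text
t 24.57 eef [ 474.8 -295.7  144.8] jawyaw -4.8 q [0.736 0.677 0.001 0.01 ] F [-0.2 -0.4 -0.5] open 0.442 q6 -0.65
delta [ -36.8    5.7 -112.8]
tilt fix wx,wy deg [0.75 0.8 ]
```

Call:
jog_arm:
  targets: "-14 2 0 0.4 0.4 -0.3 -1;-12 2 0 0.3 0.4 0 -1;-5 0 -6 0 0 0 -1;0 0 -14 0 0 0 -1;0 0 -18 0 0 0 -1;-1 0 -16 0 0 0 -1;-1 0 -10 0 0 0 -1;0 0 -4 0 0 0 -1;0 0 0 0 0 0 -1"

```text
time: 25.32
eef_pos: [0.4394, -0.2904, 0.0786]
tcp_rot: [0.739, 0.674, 0.0, 0.003]
contact_force: [-0.1, -0.4, -1.3]
opening: 0.444
```

```bash
python3 st.py 438 -290 32
```

```text
t 25.32 eef [ 439.4 -290.4   78.6] jawyaw -5.2 q [0.739 0.674 0.    0.003] F [-0.1 -0.4 -1.3] open 0.444 q6 -0.69
delta [ -1.4   0.4 -46.6]
tilt fix wx,wy deg [0.27 0.29]
```

Call:
jog_arm:
  targets: "-1 -1 -6 0.3 0.3 0 -1;-1 0 -12 0 0 0 -1;-1 0 -12 0 0 0 -1;0 0 -6 0 0 0 -1;0 0 -2 0 0 0 -1;0 0 0 0 0 0 -1"

```text
time: 25.82
eef_pos: [0.4384, -0.2926, 0.0397]
tcp_rot: [0.738, 0.675, 0.0, 0.002]
contact_force: [0.7, -0.3, -1.4]
opening: 0.441
```

```bash
python3 st.py 438 -290 32;python3 look.py d21 side 290 120 390 220
```

```text
t 25.82 eef [ 438.4 -292.6   39.7] jawyaw -5.1 q [0.738 0.675 0.    0.002] F [ 0.7 -0.3 -1.4] open 0.441 q6 -0.69
delta [-0.4  2.6 -7.7]
tilt fix wx,wy deg [0.13 0.18]
```

View pics/d21.png

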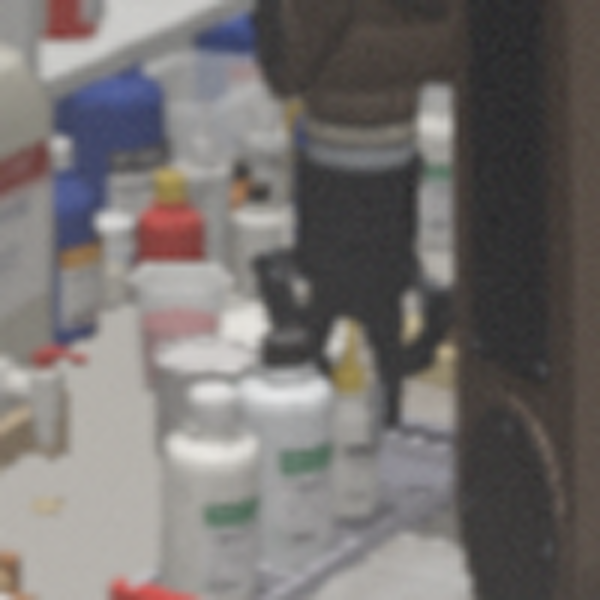

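Call:
jog_arm:
  targets: "0 2 -2 0.1 0.2 0 -1;0 0 -2 0 0 0 -1;0 0 -2 0 0 0 -1;0 0 -1 0 0 0 -1;0 0 0 0 0 0 -1"

```text
time: 26.28
eef_pos: [0.4399, -0.2917, 0.0343]
tcp_rot: [0.738, 0.675, -0.0, 0.002]
contact_force: [-0.5, 0.1, -0.6]
opening: 0.443
```

Call:
jog_arm:
  targets: "0 0 -2 0 0 0 -1;0 0 -1 0 0 0 -1"

```text
time: 26.45
eef_pos: [0.4403, -0.2923, 0.0321]
tcp_rot: [0.738, 0.675, -0.001, 0.003]
contact_force: [-2.6, 0.4, 3.9]
opening: 0.443
```

```bash
python3 st.py 438 -290 32
```

```text
t 26.45 eef [ 440.3 -292.3   32.1] jawyaw -5.1 q [ 0.738  0.675 -0.001  0.003] F [-2.6  0.4  3.9] open 0.443 q6 -0.69
delta [-2.3  2.3 -0.1]
tilt fix wx,wy deg [0.28 0.17]
```

Floor contact. Release and fetch the last.

Call:
jog_arm:
  targets: "0 0 0 0 0 0 -1;0 0 0 0 0 0 -0.3;0 0 0 0 0 0 0.4;0 0 0 0 0 0 1;0 0 0 0 0 0 1;0 0 0 0 0 0 1;0 0 0 0 0 0 1;0 0 0 0 0 0 1"

```text
time: 27.12
eef_pos: [0.4407, -0.2926, 0.0323]
tcp_rot: [0.738, 0.675, -0.0, 0.003]
contact_force: [0.3, -0.2, 0.2]
opening: 1.0
```

Call:
jog_arm:
  targets: "0 0 8 0.2 0 0 1;0 0 20 0 0 0 1;0 0 25 0 0 0 1;0 0 30 0 0 0 1;0 0 35 0 0 0 1;15 5 35 0 0 0 1;25 12 10 0 0 0 1;25 25 0 0 0 0 1;18 35 0 0 0 0 1;12 37 0 0 0 0 1"

```text
time: 27.95
eef_pos: [0.5355, -0.1791, 0.2104]
tcp_rot: [0.742, 0.67, 0.003, 0.004]
contact_force: [0.4, -0.0, 0.1]
opening: 1.0
```

Call:
jog_arm:
  targets: "8 37 0 0 0.3 0 1;8 37 0 0 0.3 0 1;8 37 0 0 0 0 1;8 37 0 0 0 0 1;8 37 0 0 0 0 1;8 37 0 0 0 0 1;8 37 0 0 0 0 1;8 37 0 0 0 0 1"

```text
time: 28.62
eef_pos: [0.6025, 0.1311, 0.219]
tcp_rot: [0.743, 0.669, 0.002, 0.004]
contact_force: [2.0, -0.3, 0.0]
opening: 0.998
```

```bash
python3 st.py 614.5 150.5 48; python3 look.py t22 top 200 160 440 290;python3 look.py d22 side 180 150 360 250
```

```text
t 28.62 eef [602.5 131.1 219. ] jawyaw -5.9 q [0.743 0.669 0.002 0.004] F [ 2.  -0.3  0. ] open 0.998 q6 0.16
delta [  12.    19.4 -171. ]
tilt fix wx,wy deg [0.25 0.47]
```

View pics/t22.png

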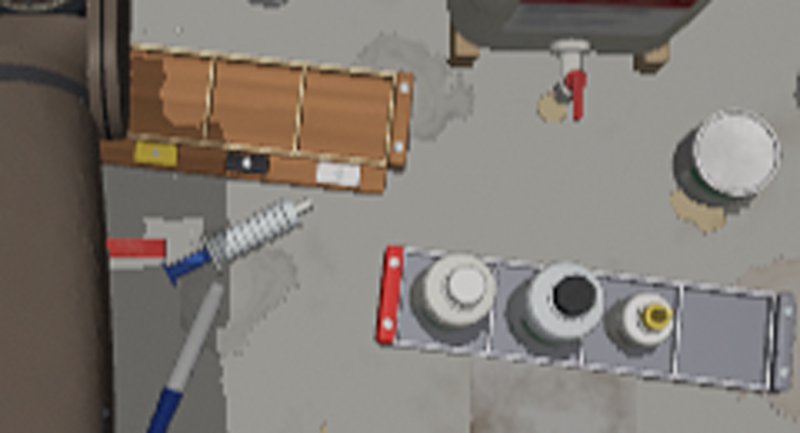

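View pics/d22.png

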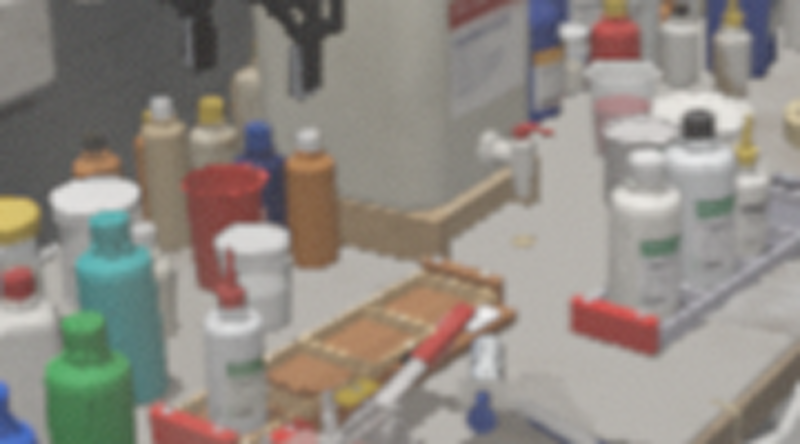

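Call:
jog_arm:
  targets: "6 10 0 0.2 0.4 0.5 1;6 9 -10 0 0 0.5 1;0 0 -22 0 0 0 1;0 0 -25 0 0 0 1;-1 0 -22 0 0 0 1;-1 0 -14 0 0.3 0 1;-1 0 -6 0 0.3 0 1;0 0 0 0 0 0 1"

```text
time: 29.38
eef_pos: [0.6126, 0.154, 0.1178]
tcp_rot: [0.734, 0.68, -0.002, -0.002]
contact_force: [-0.9, -0.4, -0.5]
opening: 1.001
```

```bash
python3 st.py 614.5 150.5 48; python3 look.py d23 side 190 150 270 210
```

```text
t 29.38 eef [612.6 154.  117.8] jawyaw -4.4 q [ 0.734  0.68  -0.002 -0.002] F [-0.9 -0.4 -0.5] open 1.001 q6 0.16
delta [  1.9  -3.5 -69.8]
tilt fix wx,wy deg [ 0.01 -0.31]
```

View pics/d23.png

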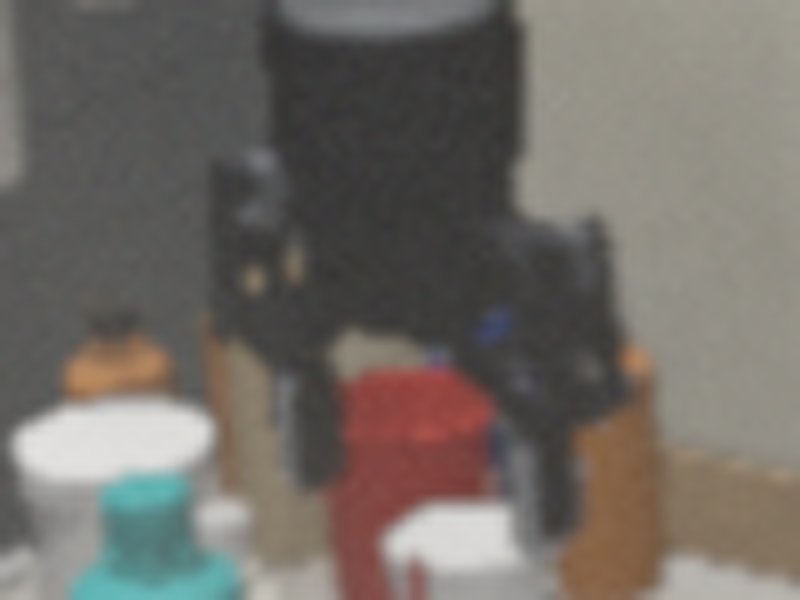

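Call:
jog_arm:
  targets: "3 -3 -4 0 -0.2 0 1;0 0 -14 0 0 0 1;0 0 -16 0 0 0 1;-1 0 -14 0 0 0 1;-1 0 -8 0 0.2 0 1;0 0 -3 0 0 0 1;0 0 0 0 0 0 1"

```text
time: 30.02
eef_pos: [0.62, 0.1497, 0.0624]
tcp_rot: [0.734, 0.679, 0.004, 0.003]
contact_force: [0.1, 0.2, -0.0]
opening: 0.999
```

```bash
python3 st.py 615 150.5 48; python3 look.py d24 side 190 165 270 225
```

```text
t 30.02 eef [620.  149.7  62.4] jawyaw -4.5 q [0.734 0.679 0.004 0.003] F [ 0.1  0.2 -0. ] open 0.999 q6 0.16
delta [ -5.    0.8 -14.4]
tilt fix wx,wy deg [-0.04  0.59]
```

View pics/d24.png

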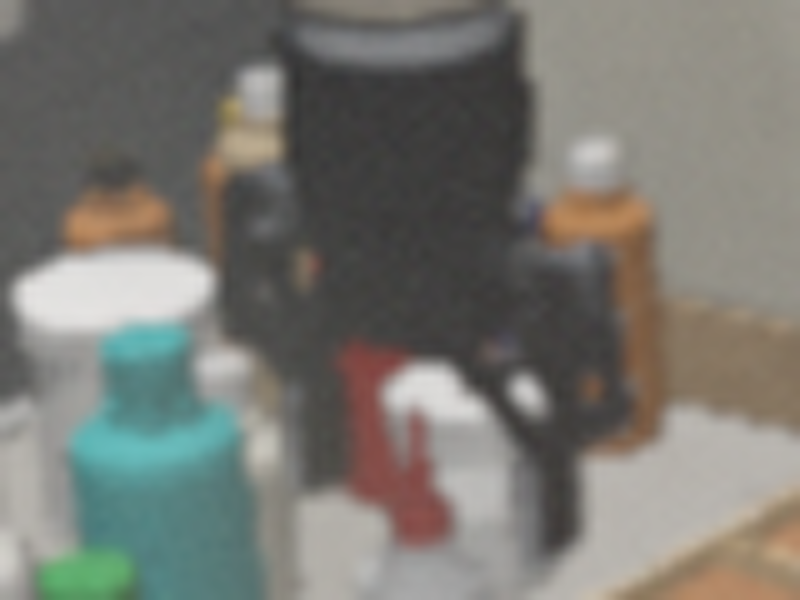

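Call:
jog_arm:
  targets: "0 1 -4 0 0.6 0 1;0 0 -5 0 0 0 1;0 0 -4 0 0 0 1;0 0 -1 0 0 0 1;0 0 0 0 0 0 1"

```text
time: 30.48
eef_pos: [0.6227, 0.1511, 0.0507]
tcp_rot: [0.734, 0.679, 0.002, 0.001]
contact_force: [-0.6, 0.3, 0.0]
opening: 0.996
```

```bash
python3 st.py 618 150.5 48
```

```text
t 30.48 eef [622.7 151.1  50.7] jawyaw -4.5 q [0.734 0.679 0.002 0.001] F [-0.6  0.3  0. ] open 0.996 q6 0.16
delta [-4.7 -0.6 -2.7]
tilt fix wx,wy deg [-0.07  0.3 ]
```

Call:
jog_arm:
  targets: "0 0 0 0 0 0 0.3;0 0 0 0 0 0 0;0 0 0 0 0 0 -0.3;0 0 0 0 0 0 -1;0 0 0 0 0 0 -1;0 0 0 0 0 0 -1;0 0 0 0 0 0 -1;0 0 0 0 0 0 -1"

```text
time: 31.15
eef_pos: [0.623, 0.1513, 0.0514]
tcp_rot: [0.734, 0.679, 0.003, 0.002]
contact_force: [-0.1, -0.1, -0.5]
opening: 0.465
```

```bash
python3 st.py 618 150.5 48;python3 look.py d25 side 190 165 270 225
```

```text
t 31.15 eef [623.  151.3  51.4] jawyaw -4.5 q [0.734 0.679 0.003 0.002] F [-0.1 -0.1 -0.5] open 0.465 q6 0.16
delta [-5.  -0.8 -3.4]
tilt fix wx,wy deg [-0.07  0.37]
```

View pics/d25.png

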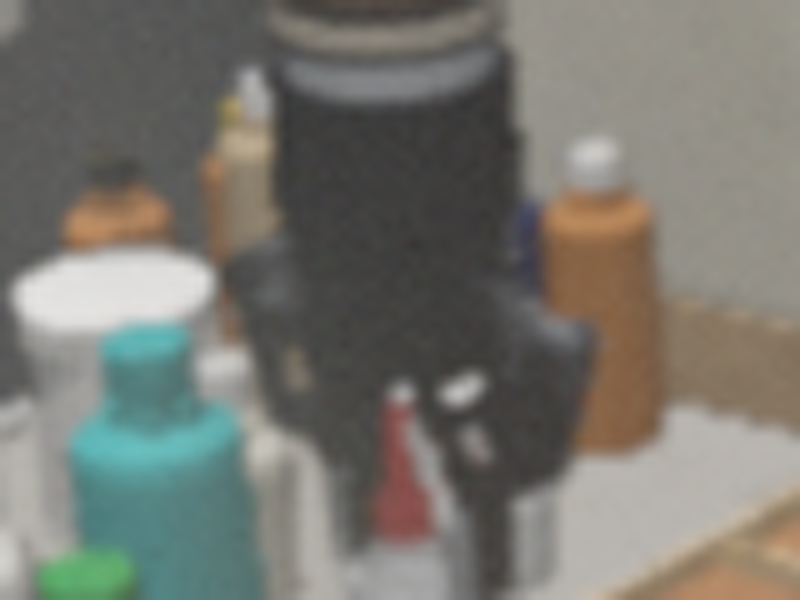

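Call:
jog_arm:
  targets: "0 0 4 0 0 0 -1;0 0 10 0 0 0 -1;0 0 15 0 0 0 -1;0 0 18 0 0 0 -1;0 0 18 0 0 0 -1;0 0 12 0 0 0 -1;0 0 0 0 0 0 -1"

```text
time: 31.78
eef_pos: [0.6207, 0.1511, 0.1325]
tcp_rot: [0.734, 0.679, 0.001, 0.0]
contact_force: [0.7, -1.0, -0.1]
opening: 0.461
```

```bash
python3 st.py 530 -362 120;python3 look.py d26 side 180 130 280 230
```

```text
t 31.78 eef [620.7 151.1 132.5] jawyaw -4.5 q [0.734 0.679 0.001 0.   ] F [ 0.7 -1.  -0.1] open 0.461 q6 0.16
delta [ -90.7 -513.1  -12.5]
tilt fix wx,wy deg [-0.05  0.1 ]
```

View pics/d26.png

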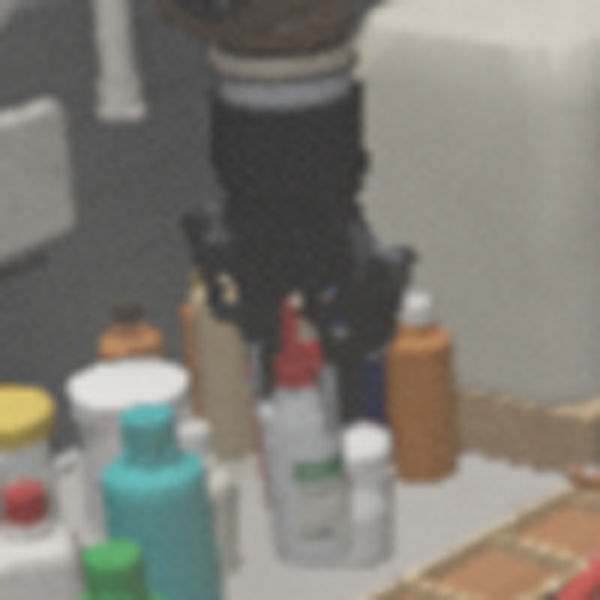

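Call:
jog_arm:
  targets: "-3 -8 0 0 0 0 -1;-5 -18 0 0 0 0 -1;-6 -28 0 0 0 0 -1;-6 -32 0 0 0 0 -1;-6 -32 0 0 0 0 -1;-6 -32 0 0 0 0 -1;-6 -32 0 0 0 0 -1;-6 -32 0 0 0 0 -1;-6 -32 0 0 0 0 -1;-6 -32 0 0 0 0 -1"

```text
time: 32.67
eef_pos: [0.5507, -0.1337, 0.1188]
tcp_rot: [0.73, 0.683, -0.005, -0.008]
contact_force: [-0.3, -0.6, -1.1]
opening: 0.464
```

```bash
python3 st.py 525 -362 120
```

```text
t 32.67 eef [ 550.7 -133.7  118.8] jawyaw -3.8 q [ 0.73   0.683 -0.005 -0.008] F [-0.3 -0.6 -1.1] open 0.464 q6 -0.35
delta [ -25.7 -228.3    1.2]
tilt fix wx,wy deg [-0.29 -1.08]
```

Call:
jog_arm:
  targets: "-2 -32 2 -0.1 -0.5 -0.5 -1;-2 -32 2 -0.1 -0.5 -0.5 -1;-3 -32 0 0 0 -0.3 -1;-4 -32 0 0 0 0 -1;-5 -32 0 0 0 0 -1;-8 -28 0 0 0 0 -1;-12 -20 0 0 0 0 -1;-16 -12 0 0 0 0 -1;-18 -5 0 0 0 0 -1;-18 0 0 0 0 0 -1"

```text
time: 33.5
eef_pos: [0.4448, -0.3753, 0.1074]
tcp_rot: [0.741, 0.671, -0.003, -0.011]
contact_force: [-0.3, 0.3, -1.2]
opening: 0.47
```

```bash
python3 st.py 431 -361 51
```

```text
t 33.5 eef [ 444.8 -375.3  107.4] jawyaw -5.6 q [ 0.741  0.671 -0.003 -0.011] F [-0.3  0.3 -1.2] open 0.47 q6 -0.77
delta [-13.8  14.3 -56.4]
tilt fix wx,wy deg [-0.73 -1.14]
```

Call:
jog_arm:
  targets: "-8 7 0 -0.4 -0.6 0.3 -1;-5 6 0 -0.3 -0.5 0 -1;0 0 0 0 0 0 -1;0 0 -6 0 0 0 -1;-1 0 -10 0 0 0 -1;0 0 -5 0 0 0 -1;0 0 0 0 0 0 -1"

```text
time: 34.08
eef_pos: [0.4213, -0.3612, 0.0765]
tcp_rot: [0.741, 0.671, -0.001, -0.007]
contact_force: [0.4, 0.1, -2.0]
opening: 0.464
```

```bash
python3 st.py 431 -361 51; python3 look.py d27 side 290 120 390 220; python3 look.py t27 top 330 210 450 290
```

```text
t 34.08 eef [ 421.3 -361.2   76.5] jawyaw -5.7 q [ 0.741  0.671 -0.001 -0.007] F [ 0.4  0.1 -2. ] open 0.464 q6 -0.79
delta [  9.7   0.2 -25.5]
tilt fix wx,wy deg [-0.57 -0.62]
```

View pics/d27.png

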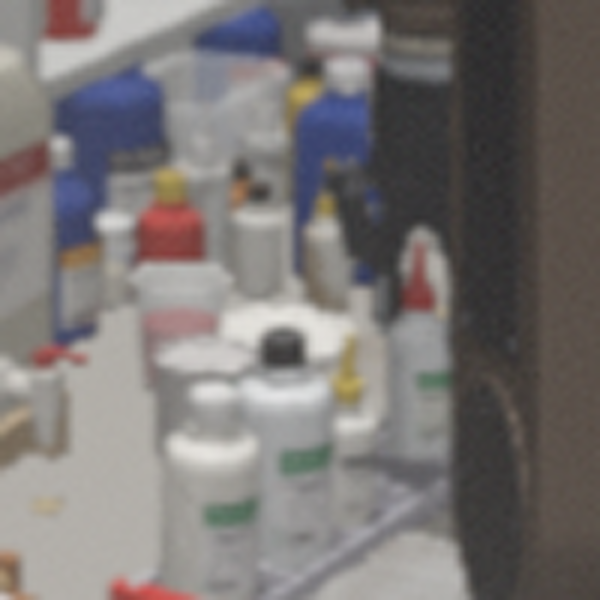

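View pics/t27.png

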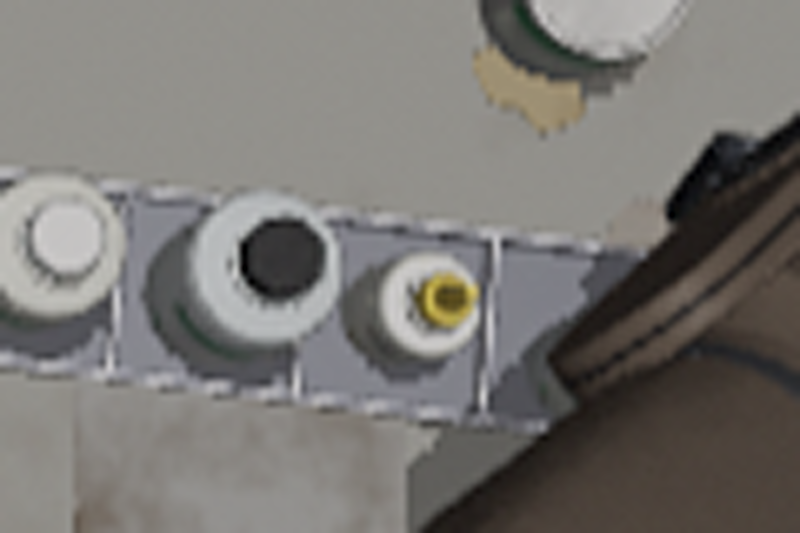

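Correct x by +10 and finish the descent.

Call:
jog_arm:
  targets: "6 0 0 -0.3 -0.4 0 -1;4 0 0 -0.3 -0.3 0.3 -1;0 0 0 0 0 0 -1;0 0 -5 0 0 0 -1;0 0 -6 0 0 0 -1;0 0 -3 0 0 0 -1;0 0 0 0 0 0 -1"

```text
time: 34.77
eef_pos: [0.4351, -0.3626, 0.0639]
tcp_rot: [0.739, 0.674, 0.0, 0.004]
contact_force: [-0.0, 0.5, -0.5]
opening: 0.464
```

```bash
python3 st.py 431 -361 51
```

```text
t 34.77 eef [ 435.1 -362.6   63.9] jawyaw -5.2 q [0.739 0.674 0.    0.004] F [-0.   0.5 -0.5] open 0.464 q6 -0.78
delta [ -4.1   1.6 -12.9]
tilt fix wx,wy deg [0.33 0.36]
```

Call:
jog_arm:
  targets: "-3 1 -2 0.3 0.3 0 -1;0 0 -4 0 0 0 -1;0 0 -3 0 0 0 -1;0 0 -2 0 0 0 -1;0 0 0 0 0 0 -1"

```text
time: 35.18
eef_pos: [0.4315, -0.3616, 0.0515]
tcp_rot: [0.739, 0.674, 0.0, -0.0]
contact_force: [-0.2, -1.3, -0.8]
opening: 0.467
```

Call:
jog_arm:
  targets: "0 0 -2 0 0 0 -1;0 0 -1 0 0 0 -1"

```text
time: 35.35
eef_pos: [0.4319, -0.3633, 0.0515]
tcp_rot: [0.739, 0.674, -0.001, 0.001]
contact_force: [-0.4, 0.3, 0.2]
opening: 0.464
```

```bash
python3 st.py 431 -361 51
```

```text
t 35.35 eef [ 431.9 -363.3   51.5] jawyaw -5.2 q [ 0.739  0.674 -0.001  0.001] F [-0.4  0.3  0.2] open 0.464 q6 -0.79
delta [-0.9  2.3 -0.5]
tilt fix wx,wy deg [0.13 0.01]
```

Call:
jog_arm:
  targets: "0 1 -2 0 0 0 -1;0 0 -1 0 0 0 -1"

```text
time: 35.52
eef_pos: [0.4322, -0.3638, 0.0515]
tcp_rot: [0.738, 0.675, -0.002, 0.002]
contact_force: [-1.9, 1.0, 1.9]
opening: 0.465
```

Call:
jog_arm:
  targets: "0 0 0 0 0 0 -0.3;0 0 0 0 0 0 0.3;0 0 0 0 0 0 1;0 0 0 0 0 0 1;0 0 0 0 0 0 1;0 0 0 0 0 0 1;0 0 0 0 0 0 1"

```text
time: 36.1
eef_pos: [0.4327, -0.3637, 0.0508]
tcp_rot: [0.738, 0.674, -0.001, 0.002]
contact_force: [0.6, 0.1, -0.3]
opening: 0.997
```

Call:
jog_arm:
  targets: "0 0 8 0 0 0 1;0 0 20 0 0 0 1;0 0 25 0 0 0 1;0 0 30 0 0 0 1;0 0 30 0 0 0 1;0 0 30 0 0 0 1;0 -20 10 0 0 0 1;0 -30 0 0 0 0 1;0 -35 0 0 0 0 1;0 -35 0 0 0 0 1"

```text
time: 36.93
eef_pos: [0.4322, -0.4789, 0.2176]
tcp_rot: [0.736, 0.677, -0.001, 0.003]
contact_force: [0.8, 0.1, 0.8]
opening: 1.001
```

Call:
jog_arm:
  targets: "0 -30 0 0 0 0 1;0 -30 0 0 0 0 1;0 -20 0 0 0 0 1;0 0 0 0 0 0 1;0 0 0 0 0 0 1"

```text
time: 37.35
eef_pos: [0.4303, -0.5694, 0.2213]
tcp_rot: [0.737, 0.676, -0.002, 0.006]
contact_force: [-0.3, -0.1, 0.5]
opening: 1.001
```

```bash
python3 st.py; python3 look.py t28 top 300 190 450 290;python3 look.py d28 side 290 130 400 230
```

```text
t 37.35 eef [ 430.3 -569.4  221.3] jawyaw -5.0 q [ 0.737  0.676 -0.002  0.006] F [-0.3 -0.1  0.5] open 1.001 q6 -0.98
tilt fix wx,wy deg [0.62 0.27]
```

View pics/t28.png

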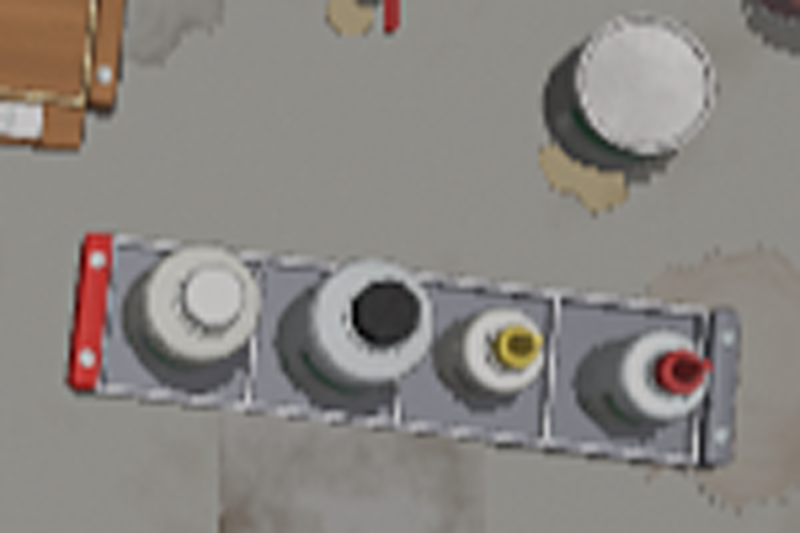

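View pics/d28.png

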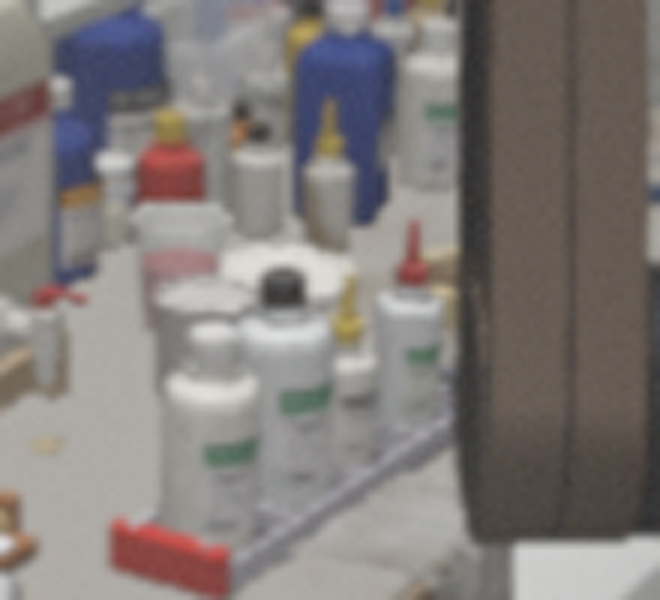

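Run:
```python
from h import *
p=read_camera("top");G=np.array([.4415,-.2535]);a=-.0938
for n,x,y,z,t in(("white",214,296,.138,109.5),("black",387,313,.148,36.5),("yellow tip",518,346,.128,-36.5),("yel shoulder",502,352,.078,-36.5),("red tip",687,370,.143,-109.5),("red shoulder",660,378,.093,-109.5)):
    w=atz(p,(x/5.333+300,y/5.333+190),z)-G;c,s=np.cos(a),np.sin(a)
    print(n,"gx %.1f  dy %.1f mm"%((c*w[0]+s*w[1])*1000,(-s*w[0]+c*w[1])*1000-t))
p=read_camera("side")
for n in ["bottle_drops","bottle_nozzle"]:
    print(n,[(np.round(r["uv"],1).tolist(),round(r["p"],2),np.round(atz(p,r["uv"],.008)*1000,1).tolist()) for r in mark_of(n,p)[:3]])
```

```text
white gx 1.8  dy -2.2 mm
black gx 2.4  dy -4.5 mm
yellow tip gx -3.0  dy 5.1 mm
yel shoulder gx -1.2  dy 0.3 mm
red tip gx -6.2  dy 6.5 mm
red shoulder gx -5.9  dy 3.4 mm
bottle_drops [([357.2, 199.0], 0.87, [432.1, -367.5])]
bottle_nozzle [([344.4, 203.6], 0.72, [455.9, -304.3]), ([335.2, 208.1], 0.58, [467.7, -250.9])]
```

```bash
python3 -c "
from plant import *
print(sign_off())"
```

```text
the job is handed in; nothing more can be done
None
```

I moved all four bottles into the grey rack in reverse order and handed the job in about 37 s after the start, against the 106 s limit. From the red end they now stand white, black, yellow, red. In the wooden rack they stood red, yellow, black, white. No verdict was reported.

**Last checks:**
- **Position:** in the final top picture every bottle is within about 7 mm of its cell centre both ways (limit 18 mm). The red-topped one is farthest off, at about 6 mm.
- **Standing:** both cameras show the four bottles upright and released, with the arm well clear.
- **Height:** I judged floor height from matching grasp and release heights. For all but the white bottle, a rise in contact force also showed it touching the floor.

**What disagreed:**
- **Tool height:** the reported height read about 25 mm lower than the side camera showed. I trusted the camera, and the grasps came out right.
- **Nozzle tips:** the yellow and red bottles' tips and shoulders gave positions up to about 5 mm apart. The same difference showed before I moved them, so I took it as my measuring error rather than tilt.
- **Networks:** the side-camera estimate for the yellow bottle was about 20 mm off the top-camera one. I relied on the top picture.

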